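# Set out the metal specimens on the display step

## Task

First push both marble plinths up the ramp of the display step, sliding them and not lifting them, until each lies flat on the deck against the back rail, side by side. Then slide the lid of the specimen box along its grooves until it is clear and lay it flat on the table, grip bar up, and lay every metal bar from the box flat on top of the plinths, each bar directly on a plinth and well within its edges. Leave the jars and the other things where they are.

Things in the scene. Friction and masses are not known exactly. Their poses are not given: they have to be found in the camera images.
- step: fixed low wooden step; origin at table height under the deck's centre, own y from ramp to back rail. Deck 14 mm high, y -60 to 60, x -135 to 135 mm; ramp as wide, from the table at y = -140 up to the deck at y = -60. Rails, tops 34 mm over the table: back (inner face y = 60) and both deck sides (inner faces x = -135, 135; none beside the ramp). A plinth against the back has its origin at y = 12 mm
- plinth_a: square pale marble plinth, 96 x 96 x 28 mm, 0.5 to 0.8 kg, loose, too wide for most grippers; origin at the centre of its underside, z up. On the table in front of the ramp at the start, not always in line with the opening between the side rails
- plinth_b: square pale marble plinth, 96 x 96 x 28 mm, 0.5 to 0.8 kg, loose, too wide for most grippers; origin at the centre of its underside, z up. On the table in front of the ramp at the start, not always in line with the opening between the side rails
- box: fixed wooden box, 136 (x) x 168 (y) x 55 mm; origin at the centre of its underside. Inside 112 x 152 mm, floor 6 mm thick. The lid runs in grooves under dark strips along the two long sides (strip tops 55 mm high, inner edges at x = -55 and 55 mm). The +y end wall is 39 mm high, so the lid slides out towards own +y; the -y end is closed
- lid: loose wooden lid, plate 122 (x) x 156 (y) x 6 mm, 0.14 kg; origin at the centre of its underside, axes as the box's. In the grooves it lies 40 mm over the table (2 mm play each side, 3 mm above), 0 to 30 mm open at the start; clear when its origin is over 162 mm along +y from the box's. Grip bar at the middle of its top: 50 (x) x 12 (y) mm, top 32 mm above the origin
- bar1: metal specimen bar, 48 x 24 x 20 mm (own x, y, z), 0.05 to 0.25 kg, lying in the closed box at the start with its long axis across the box, neighbouring places about 38 mm apart (centres); origin at its centre. Two to four of bar1..bar4 are present, the others are absent
- bar2: metal specimen bar, 48 x 24 x 20 mm (own x, y, z), 0.05 to 0.25 kg, lying in the closed box at the start with its long axis across the box, neighbouring places about 38 mm apart (centres); origin at its centre. Two to four of bar1..bar4 are present, the others are absent
- bar3: metal specimen bar, 48 x 24 x 20 mm (own x, y, z), 0.05 to 0.25 kg, lying in the closed box at the start with its long axis across the box, neighbouring places about 38 mm apart (centres); origin at its centre. Two to four of bar1..bar4 are present, the others are absent
- bar4: metal specimen bar, 48 x 24 x 20 mm (own x, y, z), 0.05 to 0.25 kg, lying in the closed box at the start with its long axis across the box, neighbouring places about 38 mm apart (centres); origin at its centre. Two to four of bar1..bar4 are present, the others are absent
- jar1: corked glass jar, 48 mm across, 84 mm high; bystander, origin at its foot
- jar2: corked glass jar, 48 mm across, 84 mm high; bystander, origin at its foot
- jar3: corked glass jar, 48 mm across, 84 mm high; bystander, origin at its foot
- finial: turned copper finial, 44 mm across, 60 mm high; bystander, origin at its foot
- turned: turned copper piece, 52 mm across, 64 mm high; bystander, origin at its foot
- sample_block: green glass block 50 x 50 x 30 mm; bystander, origin under its centre
- brush: hand brush lying on the table; bystander
Things that resemble listed ones, but are neither listed nor needed, are in the scene too. What is shaped like the plinth_a but turquoise is not meant.

How it is judged:
On the way, in this order (a step that is already met when the one before it is completed fails the run):
1. both plinths lie flat on the deck against the back rail (y of each of plinth_a, plinth_b in the frame of step above 0.003 m and x of plinth_a in the frame of step between -0.095 and 0.095 m and z of plinth_a in the frame of step between 0.01 and 0.018 m and angle between each of plinth_a, plinth_b's own z axis and vertical below 0.05 rad and x of plinth_b in the frame of step between -0.095 and 0.095 m and z of plinth_b in the frame of step between 0.01 and 0.018 m), for 0.2 s.
2. the lid has been slid out of its grooves (y of lid in the frame of box above 0.155 m), for 0.1 s.
3. the lid lies flat on the table (height (world z) of lid below 0.012 m and angle between lid's own z axis and vertical below 0.08 rad), for 0.2 s.
At the end, for the whole second after the job is handed in: Both plinths flat on the deck, within 9 mm of the back rail and between the side rails; the lid flat on the table (underside within 12 mm of it); every bar that is present lies on a long face directly on a plinth, its centre within 40 mm of the plinth's centre along each of its axes; all at rest (all of step 1 and all of step 3 and linear speed of each of plinth_a, plinth_b, bar1, bar2, bar3, bar4 below 0.02 m/s and ((x of bar1 in the frame of plinth_a between -0.04 and 0.04 m and y of bar1 in the frame of plinth_a between -0.04 and 0.04 m and z of bar1 in the frame of plinth_a between 0.034 and 0.044 m) or (x of bar1 in the frame of plinth_b between -0.04 and 0.04 m and y of bar1 in the frame of plinth_b between -0.04 and 0.04 m and z of bar1 in the frame of plinth_b between 0.034 and 0.044 m)) and ((x of bar2 in the frame of plinth_a between -0.04 and 0.04 m and y of bar2 in the frame of plinth_a between -0.04 and 0.04 m and z of bar2 in the frame of plinth_a between 0.034 and 0.044 m) or (x of bar2 in the frame of plinth_b between -0.04 and 0.04 m and y of bar2 in the frame of plinth_b between -0.04 and 0.04 m and z of bar2 in the frame of plinth_b between 0.034 and 0.044 m)) and ((x of bar3 in the frame of plinth_a between -0.04 and 0.04 m and y of bar3 in the frame of plinth_a between -0.04 and 0.04 m and z of bar3 in the frame of plinth_a between 0.034 and 0.044 m) or (x of bar3 in the frame of plinth_b between -0.04 and 0.04 m and y of bar3 in the frame of plinth_b between -0.04 and 0.04 m and z of bar3 in the frame of plinth_b between 0.034 and 0.044 m)) and ((x of bar4 in the frame of plinth_a between -0.04 and 0.04 m and y of bar4 in the frame of plinth_a between -0.04 and 0.04 m and z of bar4 in the frame of plinth_a between 0.034 and 0.044 m) or (x of bar4 in the frame of plinth_b between -0.04 and 0.04 m and y of bar4 in the frame of plinth_b between -0.04 and 0.04 m and z of bar4 in the frame of plinth_b between 0.034 and 0.044 m))); the robot touches nothing.
It fails at once if a plinth is lifted (underside centre more than 45 mm above the table) (height (world z) of any of plinth_a, plinth_b above 0.045 m).
It fails at once if a bystander is moved by more than 40 mm (distance of any of jar1, jar2, jar3, finial, turned, sample_block, brush from where it was at the start of the episode above 0.04 m).
Of bar1, bar2, bar3, bar4 only 2 to 4 are there at a start; the rules pass over those that are not, and their reading is None.
At some moment in a run one of plinth_a, plinth_b may be knocked a few centimetres aside while the robot is not near it.
Once in a run the grip may slacken for a moment while it holds something.
It also fails if it takes over 210 s, if anything falls off the work surface, if the arm or the gripper's body presses on something with over 40 N, if the wrist force passes 120 N, or if a joint passes its speed limit or range.

## Robot

A 6-joint arm with a two-finger parallel gripper is mounted at the origin on the work surface. World frame = base frame: x ahead of the robot, y to its left, z up, the work surface at z = 0. Lengths are in m, angles in rad, forces in N, time in s.
With the tool pointing down it reaches from about 0.225 to 0.875 m from the base axis. Payload 3.4 kg.
Tool frame: the origin (TCP) lies on the centre line of the jaws, within the pads' length; the fingertips stand 19 mm ahead of it and the grasp point (between the pads) is the TCP (nose_length is the distance from the TCP to the fingertips, in m); z points along the fingers, y is the direction in which the jaws open and shut (so a half turn about z gives the same grasp; the last joint's range is limited). The gripper opens to 85 mm and grips with 20 to 120 N. Pads are 22 mm wide; open, the fingers measure 114 mm over their backs; the gripper's body (76 mm by 85 mm) begins 54 mm behind the grasp point. The pads swing forward as they close: fully open they stand 13 mm farther back than shut.
Start: joints at [-1.344, 0.276, 1.505, -0, 1.361, -0.121], TCP at [0.196, -0.541, 0.25] pointing down, gripper open.
Joint ranges: [-2.89, 2.89], [-0.75, 2.08], [0.22, 2.7], [-1.18, 4.32], [0.11, 2.71], [-2.7, 2.7]. Speed limits (rad/s): [2.57, 2.57, 3.14, 3.14, 3.14, 3.14].

## Interface

Orientations are given as a unit quaternion [w, x, y, z].
In Python, from rig import * gives the robot as it stands.
- The arm moves only by the shell command python3 -m jog 'ROWS' [OPENING] [FORCE]. ROWS is JSON, one flat list of numbers, 6 for each row, row after row: the shift along the tool's x, y, z in mm, then the turn, a rotation vector about the tool's x, y, z in degrees. In form: [tx, ty, tz, wx, wy, wz, tx, ty, tz, wx, wy, wz, ...]. A call has 1 to 10 rows; each row is the pose to reach, as a shift and turn from the pose commanded when the call began, along the tool's axes at that moment; what a row does not reach only later rows make up. A row lasts 1/8 s, in which the tool goes at most 62.5 mm and 10.7 degrees, less where a joint would pass 70% of its speed; a pose out of reach is approached as far as the arm can. A call with a gripper value outside its range is refused whole. OPENING is the closure, from 0 (fully open) to 1 (shut), set as the call begins (- or left out, the last holds). The fingers move at their own pace and stop on an object; FORCE is the grip in N (left out, the last holds). Time passes only in rows, so rows that repeat a pose let the fingers close. It gives the time, the measured TCP pose, the force and the opening at its end, in the units of the state.
- get_state(): the state, without advancing time (a new reading comes with each control period).
- get_image(name): name is "side" or "top"; returns a dict with "frame" (420x560x3 uint8, red, green, blue), "camera_matrix" (3x3 intrinsics, pixels), "k1" (the pictures are not rectified: a ray, as slopes to the right and down, at radius r is drawn at 1 + k1 r^2 times it, then the intrinsics apply), "rvec" (rotation vector, rad) and "tvec" (3), from world to camera coordinates, as OpenCV has them. Camera axes: x right, y down, z forward; pixel columns grow to the right and rows downward; lengths in m; the calibration is good to about 2 mm. A picture is of the moment at which its call begins. There is no depth.
- sign_off(): hands the job in, once; it reports no verdict.
The state is a dict: "clock": time; "qpos": joint angles; "qd": joint speeds; "effort": joint torques, N m; "position": TCP position; "ee_rot": TCP orientation; "contact_force": force on the tool from outside, world axes, zero at the start; "moment": the same for the moment, N m; "width": finger opening in m.
Only numpy, scipy, OpenCV 4.12 (cv2) and the standard library are available. Lean on these libraries where they do the work, as an engineer would, in place of code of your own. Each camera call takes 0.05 s, during which the arm holds its last target.

## Working session

There is one attempt and no reset: what is moved stays moved. The work goes in short steps, Python scripts to look and compute and a shell command to move; the robot and the scene stay as the last step left them, time stands still between calls to the robot, and variables do not carry over. Pictures are saved under pics/ and viewed, and the job is handed in when it is done.

```bash
ls; mkdir -p pics; python3 - <<'E'
from rig import *
import cv2
s=get_state(); print({k:s[k] for k in s})
for n in ("side","top"):
    d=get_image(n); cv2.imwrite(f"pics/{n}0.png",cv2.cvtColor(d["frame"],cv2.COLOR_RGB2BGR))
    print(n,d["camera_matrix"],d["k1"],d["rvec"],d["tvec"])
E
```

```text
pics
{'clock': 0.0, 'qpos': array([-1.34399219e+00,  2.76586249e-01,  1.50617088e+00,  2.14554967e-05,
        1.36073454e+00, -1.21012150e-01]), 'qd': array([ 0.00065757,  0.00255893,  0.00039644, -0.00146728,  0.00117618,
       -0.00070042]), 'effort': array([-5.62869027e-04, -4.16766143e+01, -2.45806217e+01, -1.45249705e-04,
        1.09855982e-02, -5.89239718e-06]), 'position': array([ 0.19586268, -0.54005545,  0.24942966]), 'ee_rot': array([-9.48731399e-04,  9.84915998e-01,  1.73030561e-01, -3.97264507e-05]), 'contact_force': array([-0.76518904,  0.23116234, -0.49359775]), 'moment': array([-0.04324219, -0.02166783, -0.0167707 ]), 'width': 0.0852475354214003}
side [[395.9451377    0.         286.57203741]
 [  0.         395.9451377  208.15730321]
 [  0.           0.           1.        ]] -0.08096928314191262 [ 0.31024119 -2.68827114  1.38423691] [0.51252744 0.10398627 0.9512129 ]
top [[481.20740169   0.         282.65926058]
 [  0.         481.20740169 210.91125514]
 [  0.           0.           1.        ]] -0.05728995571123443 [ 2.16291994 -2.23023907  0.06478054] [0.0543851  0.52931    1.48062681]
```

View pics/side0.png

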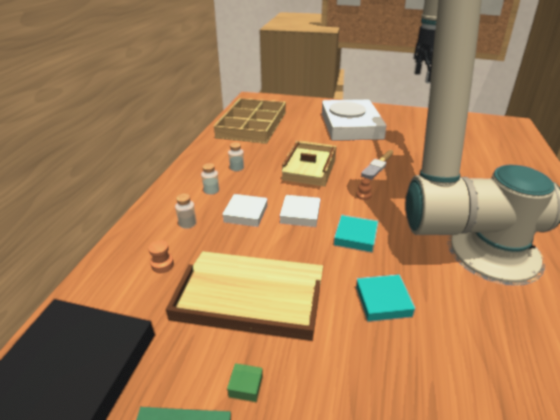

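View pics/top0.png

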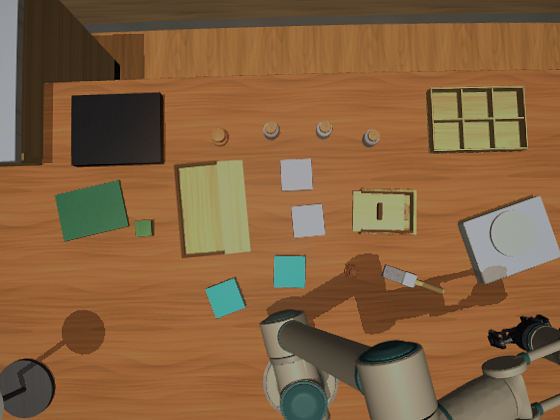

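```bash
cat > h.py <<'E'
from rig import *
import cv2, numpy as np
from scipy.spatial.transform import Rotation as R
def snap(name,tag,crop=None,sc=1):
    d=get_image(name); f=cv2.cvtColor(d["frame"],cv2.COLOR_RGB2BGR)
    if crop:
        u0,v0,u1,v1=crop; g=cv2.resize(f[v0:v1,u0:u1],None,fx=sc,fy=sc,interpolation=cv2.INTER_CUBIC)
    else: g=f
    cv2.imwrite(f"pics/{tag}.png",g); return d
def cam(d): return d["camera_matrix"],np.array([d["k1"],0,0,0,0.]),cv2.Rodrigues(np.array(d["rvec"]))[0],np.array(d["tvec"]).reshape(3)
def rays(d,px):
    K,D,Rm,t=cam(d)
    # exact inverse of r_d=r(1+k r^2)
    n=cv2.undistortPointsIter(np.array(px,float).reshape(-1,1,2),K,D,None,None,(3,50,1e-9)).reshape(-1,2)
    return -Rm.T@t, np.c_[n,np.ones(len(n))]@Rm
def onplane(d,px,z):
    c,r=rays(d,px); s=(z-c[2])/r[:,2]; return c+r*s[:,None]
def proj(d,P):
    K,D,Rm,t=cam(d); return cv2.projectPoints(np.array(P,float).reshape(-1,3),np.array(d["rvec"]),t,K,D)[0].reshape(-1,2)
def tri(d1,p1,d2,p2):
    c1,r1=rays(d1,[p1]);c2,r2=rays(d2,[p2]);r1=r1[0]/np.linalg.norm(r1);r2=r2[0]/np.linalg.norm(r2)
    A=np.c_[r1,-r2]; s=np.linalg.lstsq(A,c2-c1,rcond=None)[0]
    a=c1+s[0]*r1;b=c2+s[1]*r2; return (a+b)/2,np.linalg.norm(a-b)
E
python3 - <<'E'
from h import *
d=snap("top","t1",(170,145,350,280),4)
snap("top","t2",(340,170,460,300),4)
snap("side","s1",(160,180,420,340),3)
snap("side","s2",(210,120,430,260),3)
print(onplane(d,[[297,174],[308,220],[384,211],[379,211],[215,208]],0.03).round(3))
E
```

```text
[[ 0.643 -0.01   0.03 ]
 [ 0.5   -0.039  0.03 ]
 [ 0.52  -0.274  0.03 ]
 [ 0.521 -0.259  0.03 ]
 [ 0.545  0.246  0.03 ]]
```

View pics/t1.png

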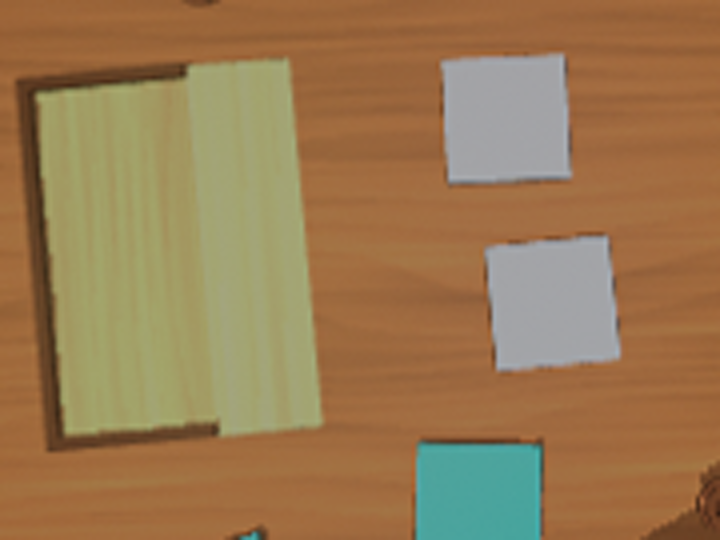

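View pics/t2.png

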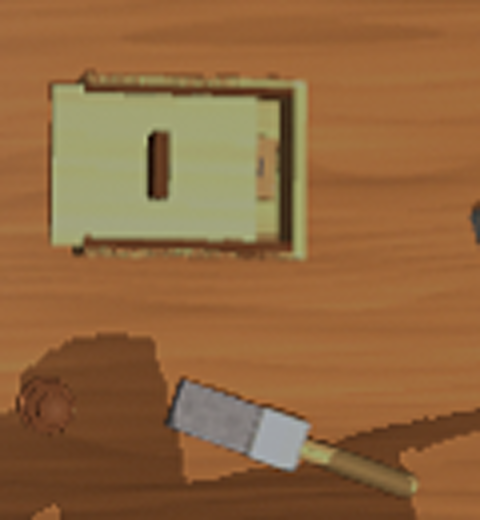

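View pics/s2.png

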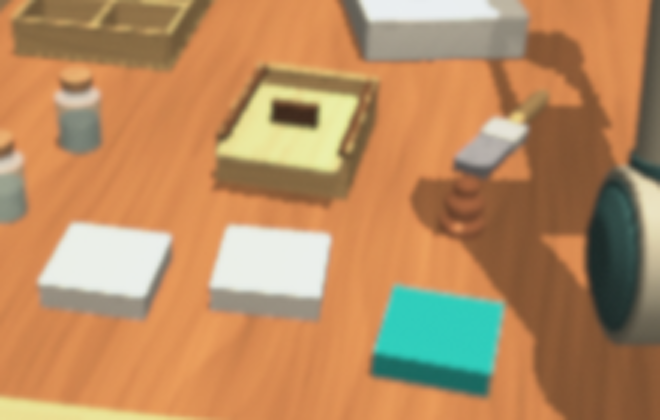

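View pics/s1.png

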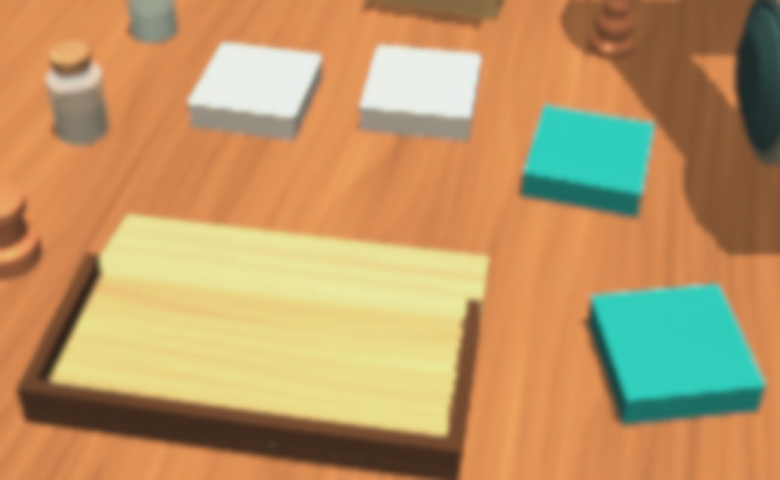

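```bash
cat >> h.py <<'E'
from scipy.optimize import least_squares
def plinths(d,z=0.028,lo=105,n=2):
    """top-face poses of pale marble quads in top image"""
    f=d["frame"].astype(int); mx=f.max(2);mn=f.min(2)
    m=((mn>lo)&(mx-mn<25)).astype(np.uint8)
    nn,lab,st,ce=cv2.connectedComponentsWithStats(m)
    out=[]
    for i in range(1,nn):
        if 500<st[i,4]<1500:
            c=ce[i]; 
            cs=max(cv2.findContours((lab==i).astype(np.uint8),cv2.RETR_EXTERNAL,cv2.CHAIN_APPROX_NONE)[0],key=len).reshape(-1,2)
            P=onplane(d,cs,z)[:,:2]
            # fit
            r=cv2.minAreaRect((P*1000).astype(np.float32))
            cen=onplane(d,[c],z)[0]
            a=r[2]%90; a=a-90 if a>45 else a
            out.append((st[i,4],cen[:2].round(4),np.round(np.array(r[0])/1000,4),np.round(r[1],1),round(a,1)))
    return out
E
python3 - <<'E'
from h import *
d=get_image("top")
for o in plinths(d): print(o)
d2=get_image("side")
cv=lambda x,y:[(x+.5)/4-.5+170,(y+.5)/4-.5+145]
px=[cv(289,59),cv(323,427),cv(188,66),cv(217,437),cv(36,93),cv(62,435)]
M=np.array([[.135,-.14,0],[-.135,-.14,0],[.135,-.06,.014],[-.135,-.06,.014],[.135,.06,.034],[-.135,.06,.014]])
def P(p,m): c,s=np.cos(p[2]),np.sin(p[2]); return np.c_[m[:,:2]@np.array([[c,s],[-s,c]])+p[:2],m[:,2]]
f=lambda p:(proj(d,P(p,M))-px).ravel()
r=least_squares(f,[.545,.246,.1]);print(r.x,r.fun.reshape(-1,2).round(2))
# side check
sv=lambda x,y:[(x+.5)/3-.5+160,(y+.5)/3-.5+180]
ps=[sv(126,214),sv(489,256)]
print(onplane(d2,ps,0).round(3),P(r.x,M)[:2].round(3))
print((proj(d2,P(r.x,M))).round(1),ps)
# plinth heights: top corners side/top
E
```

```text
(np.int32(953), array([ 0.6416, -0.0066]), array([ 0.6419, -0.0066]), array([97.2, 94.8]), 0.9)
(np.int32(963), array([ 0.4988, -0.0376]), array([ 0.4989, -0.0377]), array([95.8, 95. ]), 3.9)
[0.54442664 0.29114376 0.05623871] [[ 0.96  3.47]
 [-0.43 -3.01]
 [ 0.37  3.25]
 [ 0.04 -3.17]
 [-1.16 -1.07]
 [ 0.24  0.65]]
[[0.698 0.164 0.   ]
 [0.407 0.144 0.   ]] [[0.687 0.159 0.   ]
 [0.418 0.144 0.   ]]
[[206.7 250.5]
 [318.3 264.2]
 [194.2 269.2]
 [314.5 285. ]
 [171.4 304. ]
 [307.2 330.7]] [[201.66666666666666, 251.0], [322.66666666666663, 265.0]]
```

```bash
python3 - <<'E'
from h import *
d=get_image("top");d2=get_image("side")
cv=lambda x,y:[(x+.5)/4-.5+170,(y+.5)/4-.5+145]
sv=lambda x,y:[(x+.5)/3-.5+160,(y+.5)/3-.5+180]
px=[cv(289,59),cv(323,427),cv(36,93),cv(62,435),cv(17,80),cv(50,450),cv(188,66),cv(217,437)]
M=np.array([[.145,-.14,0],[-.145,-.14,0],[.135,.06,.034],[-.135,.06,.014],[.145,.07,.034],[-.145,.07,.034],[.145,-.06,.014],[-.145,-.06,.014]])
ps=[sv(126,214),sv(489,256),sv(22,384),sv(458,432)]
Ms=M[[0,1,4,5]]
def P(p,m): c,s=np.cos(p[2]),np.sin(p[2]); return np.c_[m[:,:2]@np.array([[c,s],[-s,c]])+p[:2],m[:,2]]
f=lambda p:np.r_[(proj(d,P(p,M))-px).ravel(),(proj(d2,P(p,Ms))-ps).ravel()]
r=least_squares(f,[.545,.246,.1],loss='soft_l1');print(r.x,r.fun.reshape(-1,2).round(1))
p=r.x; c,s=np.cos(p[2]),np.sin(p[2]); Rm=np.array([[c,-s],[s,c]])
for q in ([.6416,-.0066],[.4988,-.0376]): print("in step",(np.array(q)-p[:2])@Rm)
for q in ([.05,.012],[-.05,.012],[.05,-.05],[-.05,-.05],[.05,-.2],[-.05,-.2],[.05,-.36],[-.05,-.36]): print(q,Rm@q+p[:2])
# plinth height check: top corners both views (s2 crop: 210,120, x3)
s2=lambda x,y:[(x+.5)/3-.5+210,(y+.5)/3-.5+120]
for a,b in ((cv(565,55),s2(78,224)),(cv(448,183),s2(147,301)),(cv(486,248),s2(210,288))): print(tri(d,a,d2,b))
E
```

```text
[0.54411432 0.29078379 0.06407422] [[ 0.4  0.1]
 [ 0.3 -0.1]
 [-1.4 -0.8]
 [ 0.7  0.9]
 [-0.1 -0.4]
 [-0.5  0.9]
 [-0.1  0.1]
 [ 0.8 -0. ]
 [ 0.6 -0.9]
 [-0.3 -0.8]
 [-2.1 -0.2]
 [ 0.5  4.9]]
in step [ 0.07824403 -0.30301559]
in step [-0.06624788 -0.32480844]
[0.05, 0.012] [0.59324336 0.30596069]
[-0.05, 0.012] [0.49344856 0.29955765]
[0.05, -0.05] [0.59721324 0.24408792]
[-0.05, -0.05] [0.49741845 0.23768488]
[0.05, -0.2] [0.6068178  0.09439572]
[-0.05, -0.2] [0.507023   0.08799269]
[0.05, -0.36] [ 0.61706266 -0.06527595]
[-0.05, -0.36] [ 0.51726787 -0.07167899]
(array([ 0.68823139, -0.05520736,  0.02416235]), np.float64(0.0054987162492630545))
(array([0.5925562 , 0.03900982, 0.02028331]), np.float64(0.00343771575876032))
(array([0.5423572 , 0.01156544, 0.02277904]), np.float64(0.0007415671571016047))
```

```bash
cat >> h.py <<'E'
def pose():
    s=get_state(); q=np.array(s["ee_rot"]); return np.array(s["position"]),R.from_quat(q[[1,2,3,0]]),s
def go(x,y,z,yaw=None):
    """print shift (mm) and turn (deg) in present tool axes to reach TCP xyz, tool down with tool-x at world angle yaw(deg)"""
    p,r,s=pose(); t=r.inv().apply(np.array([x,y,z])-p)*1000
    if yaw is None: w=np.zeros(3)
    else:
        a=np.deg2rad(yaw); X=np.array([np.cos(a),np.sin(a),0]);Z=np.array([0,0,-1.]);Y=np.cross(Z,X)
        w=np.rad2deg((r.inv()*R.from_matrix(np.c_[X,Y,Z])).as_rotvec())
    print("row",t.round(1),w.round(1))
def st():
    p,r,s=pose(); X=r.as_matrix()[:,0]; Z=r.as_matrix()[:,2]
    print("t",round(s["clock"],2),"p",(p*1000).round(1),"yaw",round(np.rad2deg(np.arctan2(X[1],X[0])),2),"tilt",np.rad2deg(np.arccos(-Z[2])).round(2),"F",np.round(s["contact_force"],1),"w",round(s["width"]*1000,1),"q",np.round(s["qpos"],2))
STEP=(0.5441,0.2908,0.0641)
def s2w(x,y):
    c,s=np.cos(STEP[2]),np.sin(STEP[2]); return np.array([c*x-s*y+STEP[0],s*x+c*y+STEP[1]])
def w2s(x,y):
    c,s=np.cos(STEP[2]),np.sin(STEP[2]); a,b=x-STEP[0],y-STEP[1]; return np.array([c*a+s*b,-s*a+c*b])
E
python3 - <<'E'
from h import *
st(); go(.648,-.10,.25,92); d=get_image("top")
print(onplane(d,[[271,125],[324,125],[372,133]],.08).round(3))
print(onplane(d,[[353,211],[415,211]],.045).round(3))
E
```

```text
t 0.5 p [ 196.  -540.6  250.3] yaw 19.93 tilt 0.0 F [-0.5 -0.4  0.5] w 85.6 q [-1.34  0.28  1.5   0.    1.36 -0.12]
row [ 5.751e+02 -2.602e+02  3.000e-01] [  0.    0.  -72.1]
[[ 0.787  0.066  0.08 ]
 [ 0.782 -0.094  0.08 ]
 [ 0.754 -0.237  0.08 ]]
[[ 0.522 -0.176  0.045]
 [ 0.516 -0.366  0.045]]
```

```bash
python3 -m jog '[57,-26,0,0,0,-7,114,-52,0,0,0,-15,172,-78,0,0,0,-22,230,-104,0,0,0,-30,287,-130,0,0,0,-37,345,-156,0,0,0,-45,402,-182,0,0,0,-52,460,-208,0,0,0,-60,517,-234,0,0,0,-67,575,-260,0,0,0,-73.7]' 0.5 40; python3 -c "
from h import *
st();print(s2w(.078,-.384));go(*s2w(.078,-.384),.1,93.7)"
```

```text
clock: 1.8
position: [0.645, -0.1028, 0.2505]
ee_rot: [0.0, 0.683, 0.731, -0.0]
contact_force: [0.9, -1.5, -0.3]
width: 0.0429
t 1.8 p [ 645.  -102.8  250.5] yaw 93.86 tilt 0.05 F [ 0.9 -1.5 -0.3] w 42.9 q [-0.26  0.39  1.33 -0.    1.42 -0.33]
[ 0.64653736 -0.087415  ]
row [ 15.4   2.5 150.4] [0.  0.  0.2]
```

```bash
python3 -m jog '[4,2,55,0,0,0,4,2,110,0,0,0,4,2,165,0,0,0,4,2,200,0,0,0,4,2,222,0,0,0,4,2,222,0,0,0]'; python3 -c "
from h import *
st();print(w2s(*pose()[0][:2]))
snap('side','s3',(180,100,440,280),3)"
```

```text
clock: 2.55
position: [0.6439, -0.1, 0.0262]
ee_rot: [-0.002, 0.684, 0.729, -0.001]
contact_force: [1.1, -0.4, -0.1]
width: 0.043
t 2.55 p [ 643.9 -100.    26.2] yaw 93.63 tilt 0.26 F [ 1.1 -0.4 -0.1] w 43.0 q [-0.26  0.57  1.62 -0.    0.96 -0.32]
[ 0.07456308 -0.39634892]
```

View pics/s3.png

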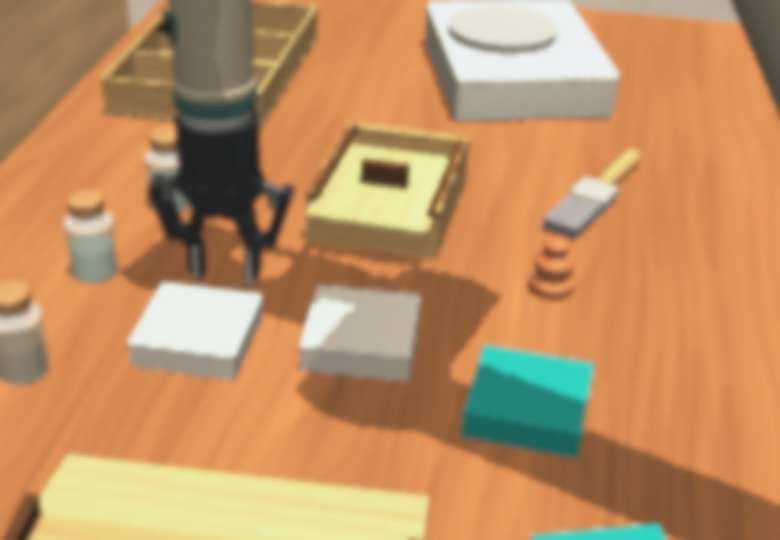

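```bash
python3 -m jog '[15,3,0,0,0,0,30,3,0,0,0,0,45,3,0,0,0,0,60,2,0,0,0,0,75,2,0,0,0,0,90,1,0,0,0,0,105,1,0,0,0,0,120,0,0,0,0,0,130,0,0,0,0,0,136,0,0,0,0,0]'; python3 -c "
from h import *
st();print(w2s(*pose()[0][:2]))
d=snap('top','t3',(170,145,400,280),3)
for o in plinths(d): print(o, w2s(*o[2]))"
```

```text
clock: 3.85
position: [0.6374, 0.0351, 0.0296]
ee_rot: [0.002, 0.684, 0.73, -0.0]
contact_force: [0.7, -5.7, 4.1]
width: 0.0426
t 3.85 p [637.4  35.1  29.6] yaw 93.75 tilt 0.21 F [ 0.7 -5.7  4.1] w 42.6 q [-0.05  0.55  1.65 -0.    0.93 -0.12]
[ 0.07672036 -0.26113825]
(np.int32(683), array([0.2318, 0.0607]), array([0.2315, 0.0586]), array([226. ,  29.5]), -2.8) [-0.32683184 -0.21169919]
```

View pics/t3.png

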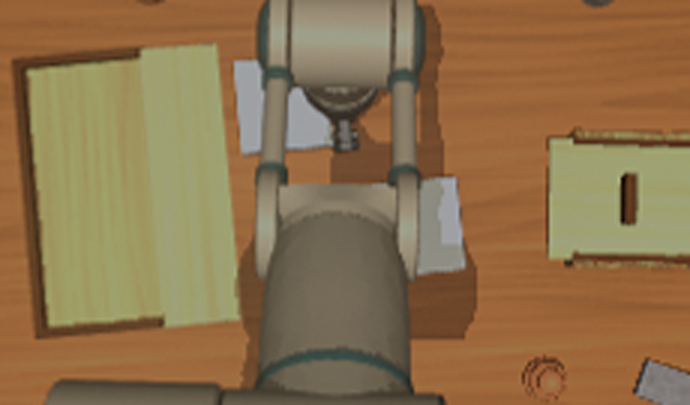

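```bash
python3 -m jog '[10,0,0,0,0,0,20,0,0,0,0,0,30,-1,0,0,0,0,40,-1,0,0,0,0,50,-2,0,0,0,0,60,-2,0,0,0,0,70,-3,-1,0,0,0,80,-3,-1,0,0,0,90,-4,-2,0,0,0,100,-4,-2,0,0,0]'; python3 -c "
from h import *
st();print(w2s(*pose()[0][:2]))
d=snap('side','s4',(160,180,420,340),3)"
```

```text
clock: 5.15
position: [0.6254, 0.1358, 0.0297]
ee_rot: [-0.001, 0.684, 0.729, -0.001]
contact_force: [0.6, -2.5, -2.1]
width: 0.0429
t 5.15 p [625.4 135.8  29.7] yaw 93.64 tilt 0.11 F [ 0.6 -2.5 -2.1] w 42.9 q [0.11 0.56 1.64 0.   0.94 0.04]
[ 0.07121122 -0.15987263]
```

View pics/s4.png

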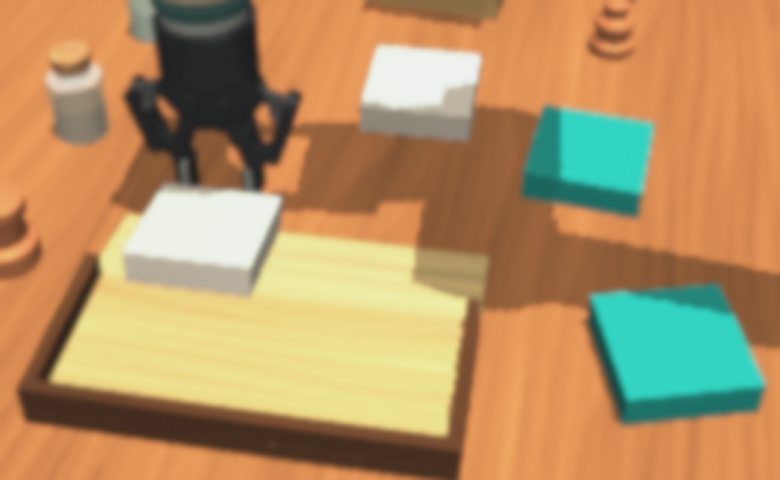

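```bash
python3 -m jog '[10,-1,-1,0,0,0,20,-2,-2,0,0,0,30,-3,-3,0,0,0,40,-4,-4,0,0,0,50,-5,-6,0,0,0,60,-6,-8,0,0,0,70,-7,-10,0,0,0,80,-8,-12,0,0,0,90,-9,-13,0,0,0,95,-10,-13,0,0,0]'; python3 -c "
from h import *
st();print(w2s(*pose()[0][:2]))
d=snap('side','s5',(160,180,420,340),3)"
```

```text
clock: 6.45
position: [0.6102, 0.23, 0.0432]
ee_rot: [0.0, 0.684, 0.729, -0.0]
contact_force: [0.3, -3.4, -0.9]
width: 0.0425
t 6.45 p [610.2 230.   43.2] yaw 93.68 tilt 0.01 F [ 0.3 -3.4 -0.9] w 42.5 q [ 0.25  0.55  1.6  -0.    0.98  0.19]
[ 0.06207672 -0.06489609]
```

View pics/s5.png

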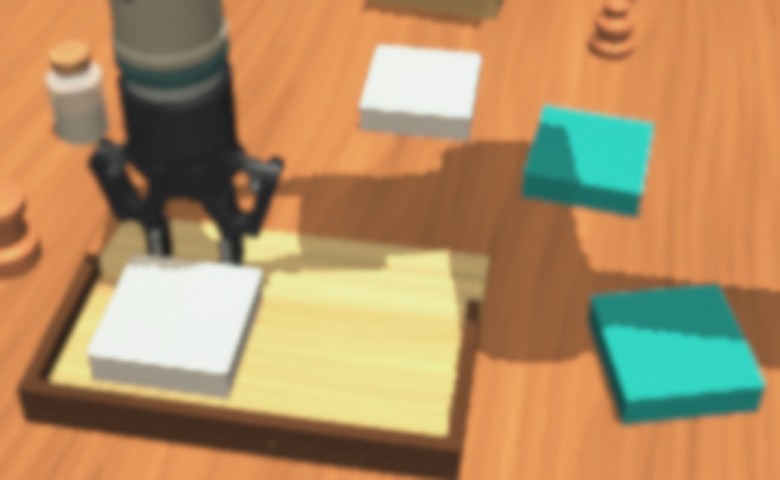

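Flat on the deck, about 15–20 mm short of the rail. Continue gently.

```bash
python3 -m jog '[5,0,0,0,0,0,9,0,0,0,0,0,12,0,0,0,0,0,14,0,0,0,0,0,15,0,0,0,0,0,15,0,0,0,0,0]'; python3 -c "
from h import *
st();print(w2s(*pose()[0][:2]))"
```

```text
clock: 7.25
position: [0.6094, 0.2443, 0.0432]
ee_rot: [-0.0, 0.684, 0.729, 0.0]
contact_force: [-0.4, -1.9, -0.7]
width: 0.043
t 7.25 p [609.4 244.3  43.2] yaw 93.62 tilt 0.01 F [-0.4 -1.9 -0.7] w 43.0 q [0.28 0.56 1.59 0.   0.99 0.21]
[ 0.06221683 -0.05060523]
```

```bash
python3 -m jog '[1,0,0,0,0,0,2,0,0,0,0,0,3,0,0,0,0,0,4,0,0,0,0,0,4,0,0,0,0,0]'; python3 -m jog '[1,0,0,0,0,0,2,0,0,0,0,0,3,0,0,0,0,0]';
```

```text
clock: 7.88
position: [0.6092, 0.2484, 0.0432]
ee_rot: [-0.0, 0.684, 0.729, 0.0]
contact_force: [-0.1, -1.9, -1.5]
width: 0.0428
clock: 8.25
position: [0.6092, 0.2504, 0.0432]
ee_rot: [0.001, 0.684, 0.729, -0.001]
contact_force: [0.6, -6.9, -2.0]
width: 0.0424
```

```bash
python3 -m jog '[1,0,0,0,0,0,2,0,0,0,0,0,2,0,0,0,0,0]'; python3 -c "
from h import *
st();print(w2s(*pose()[0][:2]))
d=snap('side','s6',(160,180,420,340),3)"
```

```text
clock: 8.62
position: [0.6093, 0.2504, 0.0433]
ee_rot: [0.002, 0.684, 0.73, -0.002]
contact_force: [1.4, -10.3, 0.3]
width: 0.0426
t 8.62 p [609.3 250.4  43.3] yaw 93.72 tilt 0.28 F [  1.4 -10.3   0.3] w 42.6 q [ 0.29  0.56  1.59 -0.01  0.99  0.23]
[ 0.0625145  -0.04444785]
```

View pics/s6.png

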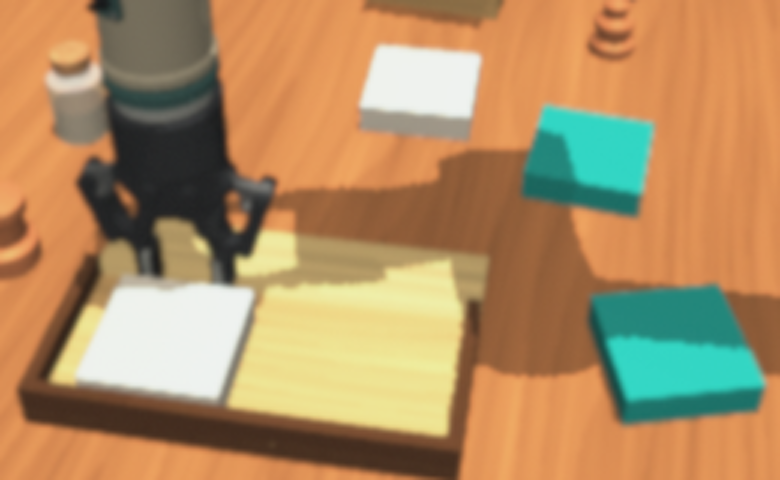

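```bash
python3 -m jog '[-10,0,0,0,0,0,-20,0,-40,0,0,0,-30,0,-90,0,0,0,-80,-15,-110,0,0,0,-140,-40,-110,0,0,0,-200,-65,-110,0,0,0,-260,-90,-110,0,0,0,-320,-115,-110,0,0,0,-372,-129,-110,0,0,0,-372,-129,-110,0,0,0]'; python3 -c "
from h import *
st();print(w2s(*pose()[0][:2]))
d=snap('top','t4',(170,145,400,280),3)
for o in plinths(d): print(o, w2s(*o[2]))
for o in plinths(d,.042): print(o, w2s(*o[2]))"
```

```text
clock: 9.93
position: [0.5036, -0.1297, 0.154]
ee_rot: [0.001, 0.687, 0.727, 0.001]
contact_force: [-0.3, 0.4, -0.6]
width: 0.0427
t 9.93 p [ 503.6 -129.7  154. ] yaw 93.26 tilt 0.15 F [-0.3  0.4 -0.6] w 42.7 q [-0.39  0.27  1.77  0.    1.1  -0.44]
[-0.06732689 -0.41707887]
(np.int32(1004), array([0.6041, 0.3104]), array([0.6041, 0.3103]), array([98.5, 98.5]), 3.9) [0.06112587 0.01561659]
(np.int32(962), array([ 0.4989, -0.0375]), array([ 0.4989, -0.0377]), array([95.8, 95. ]), 3.9) [-0.06614961 -0.32493002]
(np.int32(683), array([-0.0143,  0.1665]), array([-0.0146,  0.1659]), array([187.5,  34.3]), -22.9) [-0.56555321 -0.08885534]
(np.int32(1004), array([0.6027, 0.3079]), array([0.6027, 0.3078]), array([97.6, 97.6]), 3.9) [0.05956861 0.0132114 ]
(np.int32(962), array([ 0.4984, -0.0367]), array([ 0.4984, -0.0368]), array([94.9, 94.1]), 3.9) [-0.06659093 -0.32399984]
(np.int32(683), array([-0.0099,  0.1654]), array([-0.0102,  0.1648]), array([185.7,  34. ]), -22.9) [-0.5612327  -0.09023493]
```

View pics/t4.png

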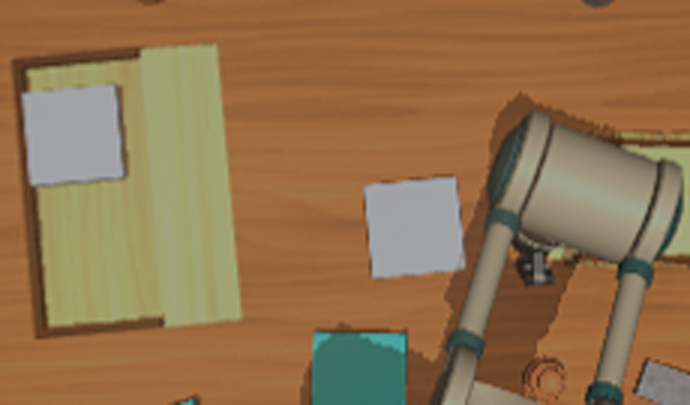

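```bash
python3 -m jog '[0,1,50,0,0,0.4,0,1,95,0,0,0.4,0,1,120,0,0,0.4,0,1,125,0,0,0.4,0,1,125,0,0,0.4]'; python3 -m jog '[15,0,0,0,0,0,30,0,0,0,0,0,45,0,0,0,0,0,60,0,0,0,0,0,75,1,0,0,0,0,90,1,0,0,0,0,105,1,0,0,0,0,120,1,0,0,0,0,135,2,0,0,0,0,145,2,0,0,0,0]'; python3 -c "
from h import *
st();print(w2s(*pose()[0][:2]))
d=snap('side','s7',(160,150,420,340),3)"
```

```text
clock: 10.6
position: [0.5056, -0.1253, 0.0288]
ee_rot: [0.0, 0.687, 0.727, 0.0]
contact_force: [0.5, 0.7, 0.5]
width: 0.0427
clock: 11.85
position: [0.4994, 0.0187, 0.0293]
ee_rot: [0.002, 0.686, 0.727, 0.0]
contact_force: [0.3, -6.3, 3.4]
width: 0.0428
t 11.85 p [499.4  18.7  29.3] yaw 93.35 tilt 0.21 F [ 0.3 -6.3  3.4] w 42.8 q [-0.1   0.4   1.97 -0.    0.77 -0.16]
[-0.06202692 -0.2686403 ]
```

View pics/s7.png

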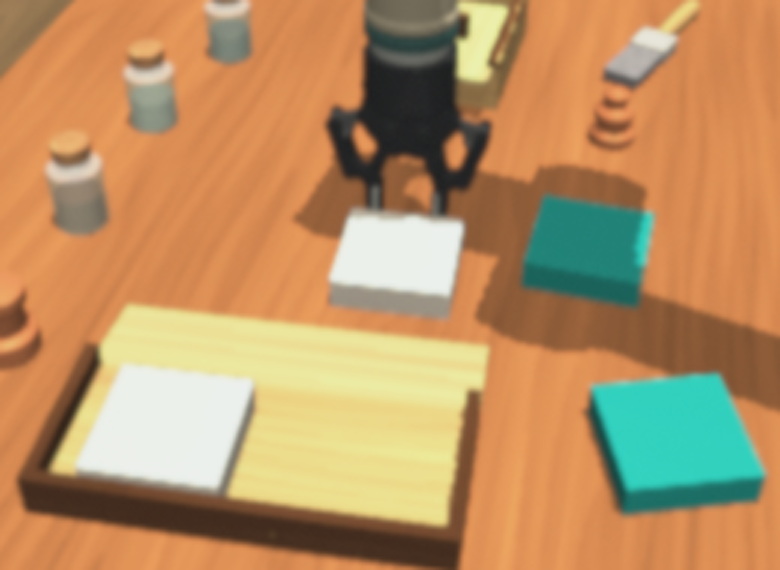

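```bash
python3 -m jog '[11,0,0,0,0,0,22,0,0,0,0,0,33,1,0,0,0,0,44,1,0,0,0,0,55,1,0,0,0,0,66,1,0,0,0,0.1,77,1,-1,0,0,0.2,88,1,-1,0,0,0.2,99,2,-2,0,0,0.3,108,2,-2,0,0,0.3]'; python3 -m jog '[10,0,-1,0,0,0,20,0,-2,0,0,0,30,0,-3,0,0,0,40,0,-4,0,0,0,50,0,-6,0,0,0,60,0,-8,0,0,0,70,1,-10,0,0,0,80,1,-12,0,0,0,90,1,-13,0,0,0,98,1,-13,0,0,0]';python3 -c "
from h import *
st();print(w2s(*pose()[0][:2]))
d=snap('side','s8',(160,150,420,340),3)"
```

```text
clock: 13.15
position: [0.4942, 0.1273, 0.0302]
ee_rot: [-0.0, 0.689, 0.725, -0.0]
contact_force: [-0.1, -4.0, -3.2]
width: 0.0429
clock: 14.4
position: [0.4902, 0.225, 0.0432]
ee_rot: [0.0, 0.689, 0.725, -0.0]
contact_force: [-0.8, -4.9, 0.4]
width: 0.0426
t 14.4 p [490.2 225.   43.2] yaw 92.98 tilt 0.04 F [-0.8 -4.9  0.4] w 42.6 q [ 0.3   0.42  1.87 -0.    0.85  0.25]
[-0.05800121 -0.06218509]
```

View pics/s8.png

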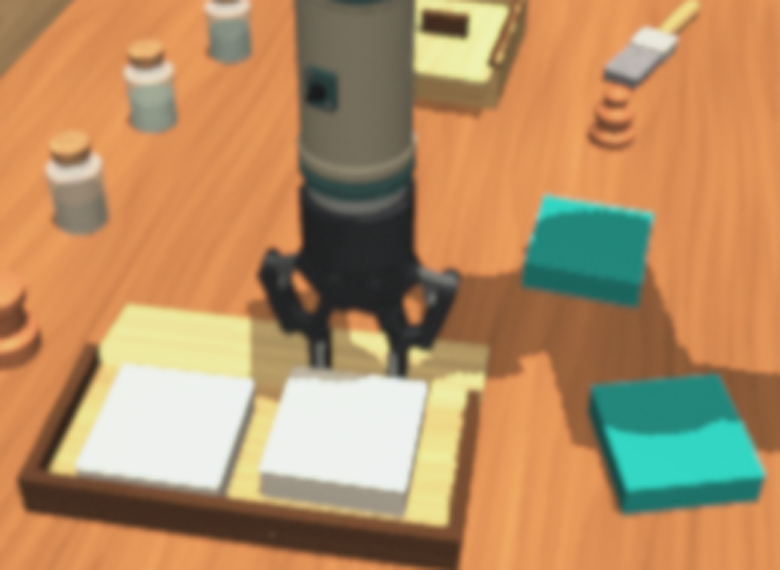

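```bash
python3 -m jog '[5,0,0,0,0,-0.3,9,0,0,0,0,-0.7,12,0,0,0,0,-0.7,14,0,0,0,0,-0.7,15,0,0,0,0,-0.7,16,0,0,0,0,-0.7,17,0,0,0,0,-0.7,18,0,0,0,0,-0.7]'; python3 -m jog '[1,0,0,0,0,0,1,0,0,0,0,0]'; python3 -c "
from h import *
st();print(w2s(*pose()[0][:2]))"
```

```text
clock: 15.45
position: [0.4895, 0.2424, 0.0432]
ee_rot: [0.0, 0.684, 0.729, -0.0]
contact_force: [0.9, -6.6, 1.0]
width: 0.043
clock: 15.7
position: [0.4896, 0.2424, 0.0433]
ee_rot: [0.001, 0.684, 0.73, -0.001]
contact_force: [1.8, -8.2, 0.6]
width: 0.0426
t 15.7 p [489.6 242.4  43.3] yaw 93.69 tilt 0.12 F [ 1.8 -8.2  0.6] w 42.6 q [ 0.33  0.43  1.85 -0.    0.86  0.27]
[-0.05746614 -0.04477171]
```

```bash
python3 -m jog '[-10,0,0,0,0,0,-20,0,-40,0,0,0,-30,0,-90,0,0,0,-80,0,-140,0,0,0,-140,-20,-180,0,0,0,-190,-50,-180,0,0,0,-220,-80,-180,0,0,0,-240,-110,-180,0,0,0,-240,-130,-180,0,0,0,-240,-130,-180,0,0,0]' 0 ; python3 -c "
from h import *
st()
d=snap('top','t5',(170,145,430,280),3)
for o in plinths(d,.042): print(o, w2s(*o[2]))
d=snap('top','t6',(340,170,460,260),6)
d2=snap('side','s9',(270,130,350,200),9)"
```

```text
clock: 16.95
position: [0.3741, -0.0034, 0.2235]
ee_rot: [-0.0, 0.685, 0.729, 0.001]
contact_force: [-0.3, 0.6, -0.2]
width: 0.0853
t 16.95 p [374.1  -3.4 223.5] yaw 93.58 tilt 0.1 F [-0.3  0.6 -0.2] w 85.3 q [-0.2  -0.02  1.93  0.    1.23 -0.26]
(np.int32(1005), array([0.6026, 0.3079]), array([0.6027, 0.3078]), array([97.6, 97.6]), 3.9) [0.05956861 0.0132114 ]
(np.int32(995), array([0.4848, 0.3004]), array([0.4849, 0.2999]), array([96.2, 97.5]), 3.7) [-0.05849551  0.01287343]
```

View pics/t5.png

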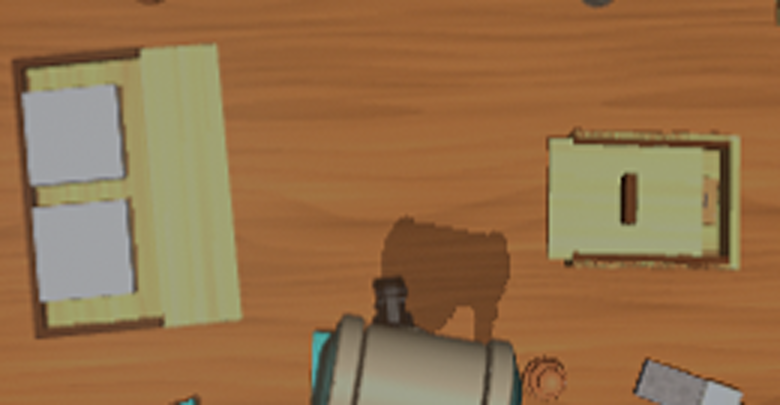

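View pics/t6.png

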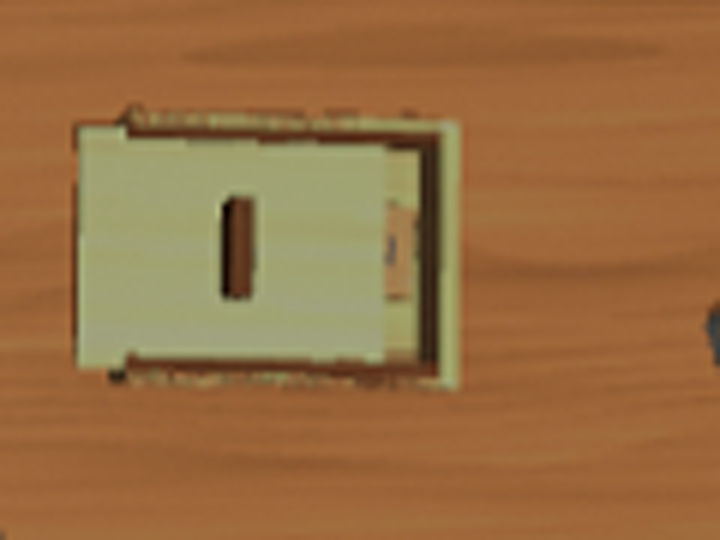

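View pics/s9.png

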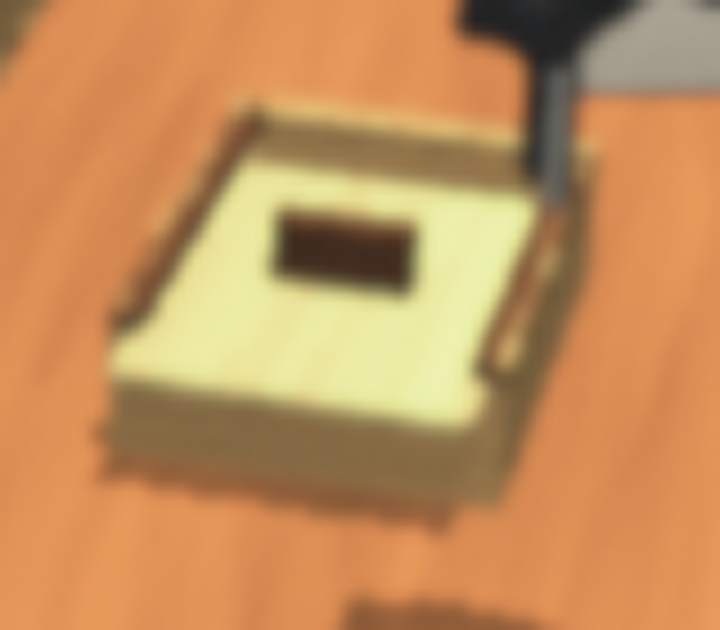

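```bash
python3 - <<'E'
from h import *
d=get_image("top");d2=get_image("side")
cv=lambda x,y:[(x+.5)/6-.5+340,(y+.5)/6-.5+170]
sv=lambda x,y:[(x+.5)/9-.5+270,(y+.5)/9-.5+130]
def P(p,m,z=0): c,s=np.cos(p[2]),np.sin(p[2]); return np.c_[m[:,:2]@np.array([[c,s],[-s,c]])+p[:2],m[:,2]+z]
# bar top by triangulation: far (x+,y+),(x-,y+) edge top corners seen in side at (275,212?) ,(415,222)
for a,b in ((cv(230,197),sv(276,212)),(cv(230,298),sv(415,224))):
    print("bar top corner",tri(d,a,d2,b))
M=np.array([[.061,.078,.006],[-.061,.078,.006],[.025,.006,.032],[-.025,.006,.032],[.025,-.006,.032],[-.025,-.006,.032]])
px=[cv(78,127),cv(78,367),cv(230,197),cv(230,298),cv(253,197),cv(253,298)]
Ms=M[:4]; ps=[sv(113,378),sv(490,432),sv(276,212),sv(415,224)]
f=lambda p:np.r_[(proj(d,P(p,M,p[3]))-px).ravel()*1,(proj(d2,P(p,Ms,p[3]))-ps).ravel()]
r=least_squares(f,[.52,-.26,.0,.04]);print("lid",r.x,r.fun.reshape(-1,2).round(1))
Mb=np.array([[.068,-.084,.055],[-.068,-.084,.055],[.055,.07,.055]])[:2]
pb=[cv(460,121),cv(458,387)]
g=lambda p:(proj(d,P(p,Mb))-pb).ravel()
rb=least_squares(g,[.52,-.28,0]);print("box",rb.x,rb.fun.round(1))
E
```

```text
bar top corner (array([ 0.5428625 , -0.24786483,  0.07261015]), np.float64(0.0030389640504784876))
bar top corner (array([ 0.49356106, -0.24496692,  0.07552637]), np.float64(0.0005705967481426582))
lid [ 0.51833765 -0.25278084 -0.02930746  0.03906286] [[-0.1  0.9]
 [ 0.3  0.8]
 [-0.1  0.3]
 [ 0.1  0.1]
 [ 0.   0.3]
 [ 0.2  0.1]
 [-0.2 -0.7]
 [-1.5 -1.1]
 [-0.7  0.5]
 [-0.1  1.1]]
box [ 0.51776036 -0.28285219 -0.05337044] [ 0.  -0.2 -0.   0.2]
```

```bash
python3 - <<'E'
from h import *
d=get_image("top")
cv=lambda x,y:[(x+.5)/6-.5+340,(y+.5)/6-.5+170]
for a,b in (((128,137),(435,150)),((128,357),(435,375)),((130,106),(445,121))):
    q=onplane(d,[cv(*a),cv(*b)],.055); v=q[0]-q[1]; print(q.round(4).tolist(),-np.arctan2(v[0],v[1]))
q=onplane(d,[cv(78,127),cv(78,367)],.046);v=q[0]-q[1];print(np.arctan2(v[1],v[0]))
st()
yaw=90-np.rad2deg(.042)
go(.5183,-.2528,.2,yaw+90);go(.5183,-.2528,.2,yaw-90)
E
```

```text
[[0.5775, -0.2007, 0.055], [0.5663, -0.3568, 0.055]] -0.07167628736262853
[[0.4663, -0.1963, 0.055], [0.4523, -0.3517, 0.055]] -0.08992115198368171
[[0.5932, -0.2023, 0.055], [0.5809, -0.3626, 0.055]] -0.07663801984599036
-0.03858461198042085
t 17.25 p [375.8  -3.7 223.2] yaw 93.7 tilt 0.02 F [0.2 0.1 0.3] w 85.6 q [-0.2  -0.01  1.92  0.    1.23 -0.26]
row [-257.7  126.1   23.2] [  0.   -0.  -83.9]
row [-257.7  126.1   23.2] [-0.  -0.  96.1]
```

```bash
python3 - <<'E'
from h import *
d=get_image("top"); f=d["frame"].astype(float)
g=cv2.cvtColor(d["frame"],cv2.COLOR_RGB2GRAY).astype(float)
print("cam",(-cam(d)[2].T@cam(d)[3]).round(3))
# lid +y edge: per row, subpixel location of horizontal gradient max around u=353
def edges(axis,rng,lo,hi,ch=2):
    pts=[]
    for k in rng:
        line=f[k,lo:hi,ch] if axis==0 else f[lo:hi,k,ch]
        gr=np.abs(np.gradient(line)); i=gr.argmax(); w=gr[max(i-1,0):i+2]; c=(w*np.arange(max(i-1,0),max(i-1,0)+len(w))).sum()/w.sum()
        pts.append([lo+c,k] if axis==0 else [k,lo+c])
    return np.array(pts)
def ang(pts,z,alongy):
    q=onplane(d,pts,z)[:,:2]
    vx,vy,x0,y0=cv2.fitLine((q*1000).astype(np.float32),cv2.DIST_HUBER,0,.01,.01).ravel()
    res=np.abs((q[:,0]*1000-x0)*vy-(q[:,1]*1000-y0)*vx)
    a=np.arctan2(vy,vx); a=(a-np.pi/2 if alongy else a); a=(a+np.pi/2)%np.pi-np.pi/2
    return round(a,4),(x0,y0),res.max().round(1)
print("lid +y edge",ang(edges(0,range(193,229),347,358),.046,False))
print("box -y outer",ang(edges(0,range(193,232),413,420),.055,False))
print("bar face",ang(edges(0,range(205,218),373,378),.05,False))
# strips: column-wise darkest (blue+green min)
for lo,hi in ((186,197),(226,236)):
    pts=[]
    for u in range(366,408):
        l=f[lo:hi,u,:].sum(1); w=np.clip(l.max()*.75-l,0,None); 
        pts.append([u,lo+(w*np.arange(hi-lo)).sum()/w.sum()])
    print("strip",ang(np.array(pts),.053,True))
E
python3 - <<'E'
from h import *
d=get_image("top"); f=cv2.cvtColor(d["frame"],cv2.COLOR_RGB2BGR)
cv2.imwrite("pics/t7.png",cv2.resize(f[180:242,346:424],None,fx=9,fy=9,interpolation=cv2.INTER_NEAREST))
E
```

```text
cam [0.451 0.047 1.507]
lid +y edge (np.float32(-0.05), (np.float32(530.8109), np.float32(-175.35475)), np.float64(0.4))
box -y outer (np.float32(-0.049), (np.float32(513.15546), np.float32(-358.24628)), np.float64(0.1))
bar face (np.float32(-0.0423), (np.float32(519.211), np.float32(-247.15735)), np.float64(0.2))
strip (np.float32(-0.0534), (np.float32(578.1468), np.float32(-280.88254)), np.float64(3.5))
strip (np.float32(-0.0514), (np.float32(456.16617), np.float32(-263.1754)), np.float64(1.8))
```

View pics/t7.png

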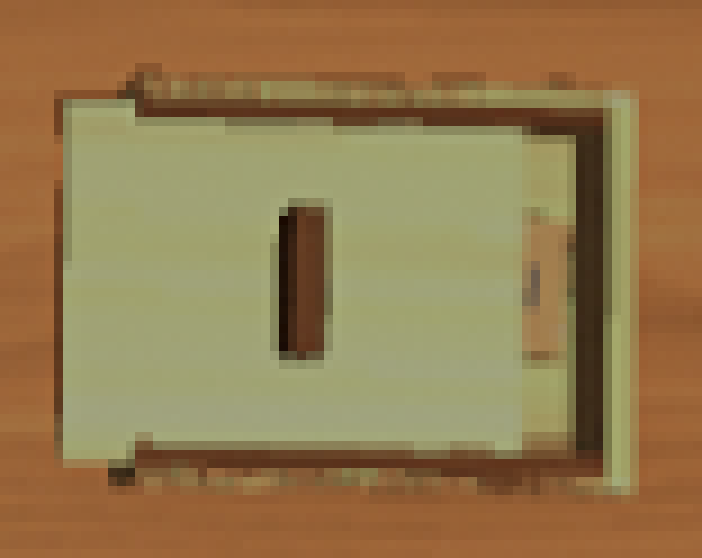

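```bash
python3 -c "
from h import *
go(.5185,-.2530,.16,-2.9)"; python3 -m jog '[-26,13,0,0,0,10,-52,25,0,0,0,20,-77,38,0,0,0,30,-103,50,0,0,0,40,-129,63,0,0,0,50,-155,76,0,0,0,60,-180,88,0,0,0,70,-206,101,10,0,0,80,-232,114,40,0,0,90,-258,126,63,0,0,96.6]' 0 60; python3 -c "
from h import *
st();go(.5185,-.2530,.07,-2.9)
d=snap('side','s10',(250,80,370,200),5)"
```

```text
row [-257.8  126.7   63.1] [-0.   0.  96.6]
clock: 18.6
position: [0.5176, -0.2544, 0.1589]
ee_rot: [-0.0, 1.0, -0.028, -0.0]
contact_force: [0.1, 0.3, 0.3]
width: 0.0857
t 18.6 p [ 517.6 -254.4  158.9] yaw -3.19 tilt 0.04 F [0.1 0.3 0.3] w 85.7 q [-0.58  0.34  1.64  0.    1.16  1.05]
row [ 0.8 -1.4 88.9] [-0.   0.  -0.3]
```

View pics/s10.png

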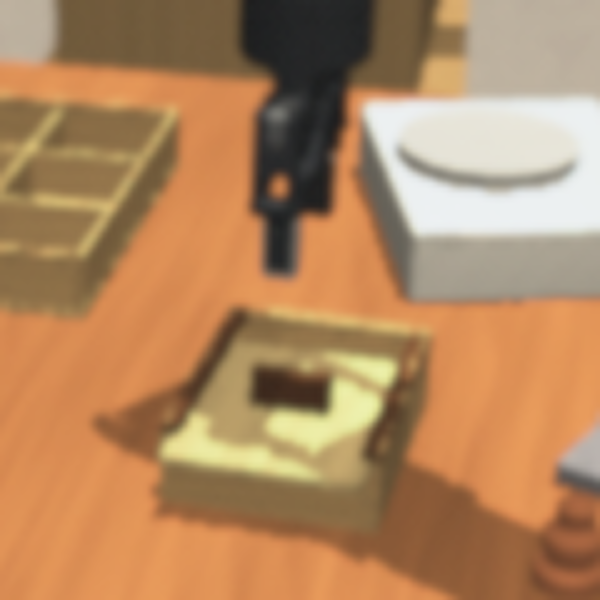

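```bash
python3 -m jog '[1,-1,40,0,0,-0.3,1,-1,70,0,0,-0.3,1,-1,85,0,0,-0.3,1,-1,88,0,0,-0.3,1,-1,88,0,0,-0.3]'; python3 -m jog '[0,0,0,0,0,0,0,0,0,0,0,0,0,0,0,0,0,0,0,0,0,0,0,0,0,0,0,0,0,0,0,0,0,0,0,0,0,0,0,0,0,0]' 1 60;  python3 -c "
from h import *
st()
d=snap('side','s11',(250,80,370,200),5)"
```

```text
clock: 19.27
position: [0.5187, -0.2531, 0.0731]
ee_rot: [0.0, 1.0, -0.023, 0.001]
contact_force: [-1.5, -0.4, 0.5]
width: 0.0854
clock: 20.15
position: [0.5182, -0.253, 0.0727]
ee_rot: [0.0, 1.0, -0.023, 0.0]
contact_force: [-0.4, 0.5, 5.1]
width: 0.0106
t 20.15 p [ 518.2 -253.    72.7] yaw -2.67 tilt 0.04 F [-0.4  0.5  5.1] w 10.6 q [-0.57  0.43  1.75 -0.    0.96  1.04]
```

View pics/s11.png

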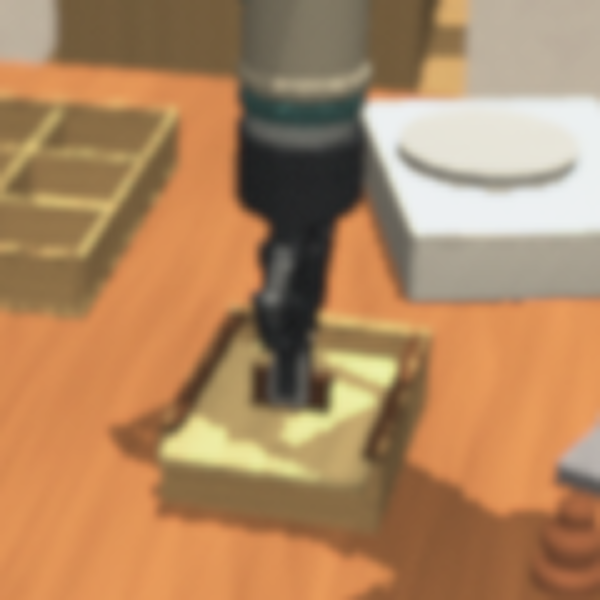

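```bash
python3 -m jog '[0,0,-1,0,0,0,0,-5,-1,0,0,0,0,-15,-1,0,0,0,0,-27,-1,0,0,0,0,-40,-1,0,0,0,0,-50,-1,0,0,0,0,-55,-1,0,0,0]' ;  python3 -c "
from h import *
st()
d=snap('side','s12',(250,80,370,200),5)
d=snap('top','t8',(340,170,460,260),6)"
```

```text
clock: 21.08
position: [0.5206, -0.1969, 0.0734]
ee_rot: [0.0, 1.0, -0.023, -0.0]
contact_force: [-0.2, -0.4, -1.3]
width: 0.0103
t 21.07 p [ 520.6 -196.9   73.4] yaw -2.62 tilt 0.0 F [-0.2 -0.4 -1.3] w 10.3 q [-0.49  0.4   1.8  -0.    0.94  1.13]
```

View pics/s12.png

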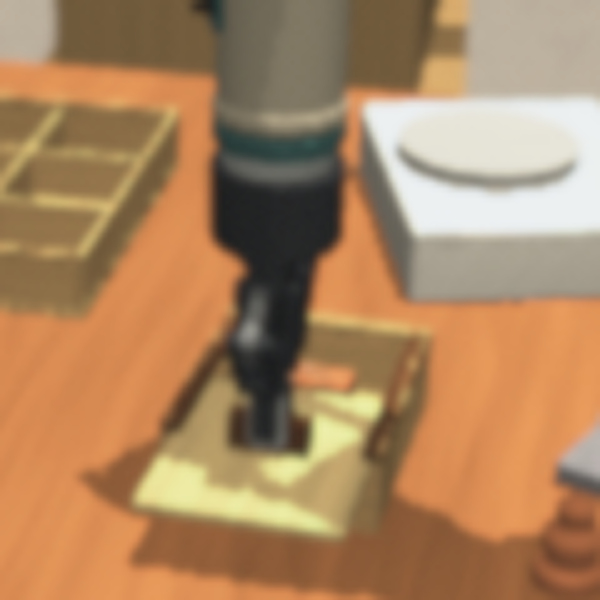

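```bash
python3 -m jog '[0,-12,0,0,0,0,0,-24,0,0,0,0,0,-36,0,0,0,0,0,-48,0,0,0,0,0,-60,0,0,0,0,0,-72,0,0,0,0,0,-84,0,0,0,0,0,-96,0,0,0,0,0,-105,0,0,0,0,0,-110,0,0,0,0]' ;  python3 -c "
from h import *
st()
d=snap('side','s13',(220,80,370,220),5)
d=snap('top','t8',(300,170,420,260),6)"
```

```text
clock: 22.42
position: [0.5257, -0.0874, 0.0733]
ee_rot: [0.0, 1.0, -0.023, 0.0]
contact_force: [-0.0, 0.0, -0.7]
width: 0.0104
t 22.43 p [525.7 -87.4  73.3] yaw -2.64 tilt 0.01 F [-0.   0.  -0.7] w 10.4 q [-0.3   0.38  1.85 -0.    0.92  1.32]
```

View pics/s13.png

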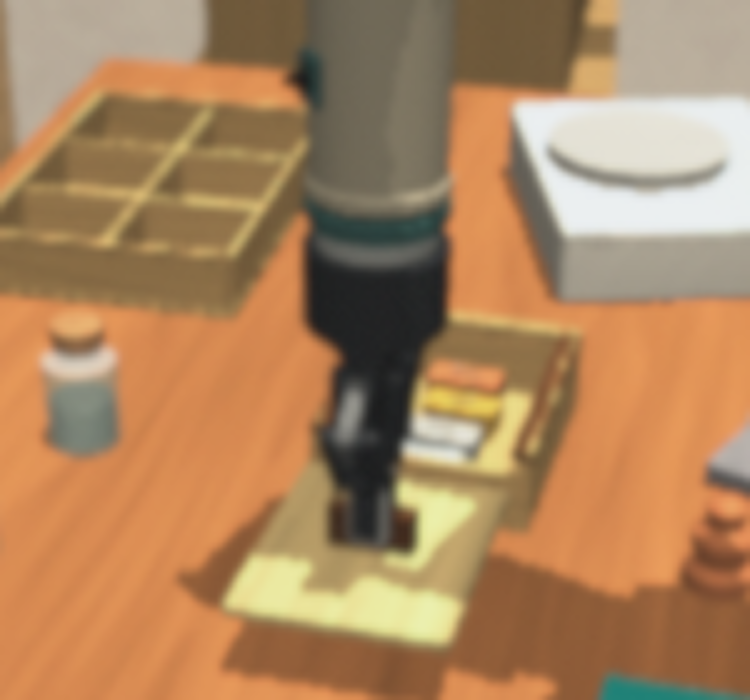

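View pics/t8.png

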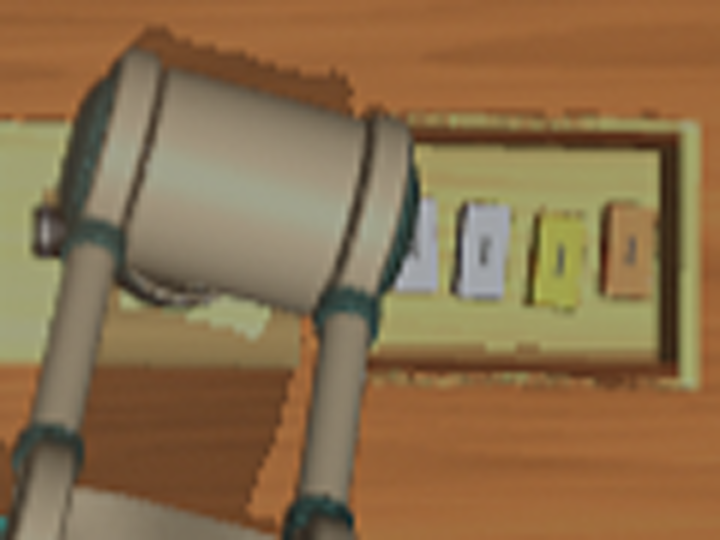

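```bash
python3 -m jog '[0,-12,0,0,0,0,0,-22,5,0,0,0,0,-25,15,0,0,0,0,-25,25,0,0,0,0,-25,32,0,0,0,0,-25,36,0,0,0,0,-25,38,0,0,0,0,-25,39,0,0,0,0,-25,39,0,0,0]' ;  python3 -c "
from h import *
st()"
```

```text
clock: 23.65
position: [0.527, -0.0631, 0.0344]
ee_rot: [0.0, 1.0, -0.023, 0.0]
contact_force: [0.4, -0.4, -2.1]
width: 0.0105
t 23.65 p [527.  -63.1  34.4] yaw -2.68 tilt 0.02 F [ 0.4 -0.4 -2.1] w 10.5 q [-0.25  0.42  1.9  -0.    0.82  1.37]
```

```bash
python3 -m jog '[0,0,1,0,0,0,0,0,2,0,0,0,0,0,2,0,0,0]' ; python3 -m jog '[0,0,1,0,0,0,0,0,1,0,0,0]' ;python3 -m jog '[0,0,1,0,0,0,0,0,1,0,0,0]'
```

```text
clock: 24.02
position: [0.527, -0.0631, 0.0327]
ee_rot: [0.0, 1.0, -0.023, 0.0]
contact_force: [-0.8, 0.1, 3.6]
width: 0.0105
clock: 24.28
position: [0.527, -0.0631, 0.0327]
ee_rot: [0.0, 1.0, -0.023, 0.0]
contact_force: [-3.4, 1.1, 11.9]
width: 0.0103
clock: 24.52
position: [0.527, -0.0631, 0.0327]
ee_rot: [0.0, 1.0, -0.023, 0.001]
contact_force: [-4.0, 0.5, 19.2]
width: 0.01
```

```bash
python3 -m jog '[0,0,-2,0,0,0,0,0,-2,0,0,0]';python3 -m jog '[0,0,0,0,0,0,0,0,0,0,0,0,0,0,0,0,0,0,0,0,0,0,0,0,0,0,0,0,0,0]' 0;  python3 -m jog '[0,0,-40,0,0,0,0,0,-90,0,0,0,0,-30,-140,0,0,0,-30,-70,-180,0,0,0,-70,-110,-180,0,0,0,-100,-130,-180,0,0,0,-100,-130,-180,0,0,0]'; python3 -c "
from h import *
st()
d=snap('side','s14',(200,110,380,240),4)
d=snap('side','s15',(275,125,355,195),9)
d=snap('top','t9',(280,160,430,270),5)
d=snap('top','t10',(350,175,425,245),9)
for o in plinths(d,.042): print(o, w2s(*o[2]))"
```

```text
clock: 24.78
position: [0.5272, -0.0631, 0.0327]
ee_rot: [0.0, 1.0, -0.023, 0.0]
contact_force: [-0.9, -0.0, 7.0]
width: 0.0106
clock: 25.4
position: [0.5269, -0.063, 0.0322]
ee_rot: [0.0, 1.0, -0.023, -0.0]
contact_force: [0.5, 0.2, -0.8]
width: 0.0856
clock: 26.28
position: [0.4305, 0.0728, 0.2125]
ee_rot: [-0.0, 1.0, -0.022, -0.0]
contact_force: [0.8, -0.5, -0.0]
width: 0.0857
t 26.27 p [430.5  72.8 212.5] yaw -2.52 tilt 0.05 F [ 0.8 -0.5 -0. ] w 85.7 q [0.01 0.09 1.84 0.   1.21 1.62]
(np.int32(1005), array([0.6027, 0.308 ]), array([0.6027, 0.3078]), array([97.6, 97.6]), 3.9) [0.05956861 0.0132114 ]
(np.int32(993), array([0.4849, 0.3005]), array([0.4851, 0.3001]), array([96.2, 97.1]), 3.5) [-0.05828311  0.01306021]
```

View pics/s14.png

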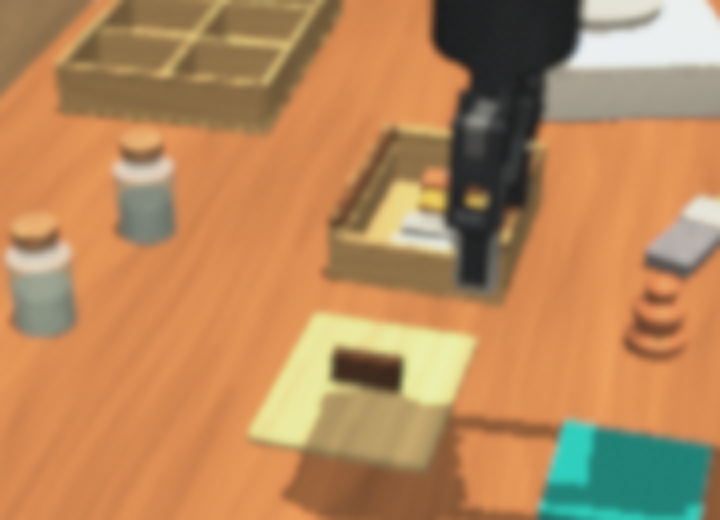

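View pics/t9.png

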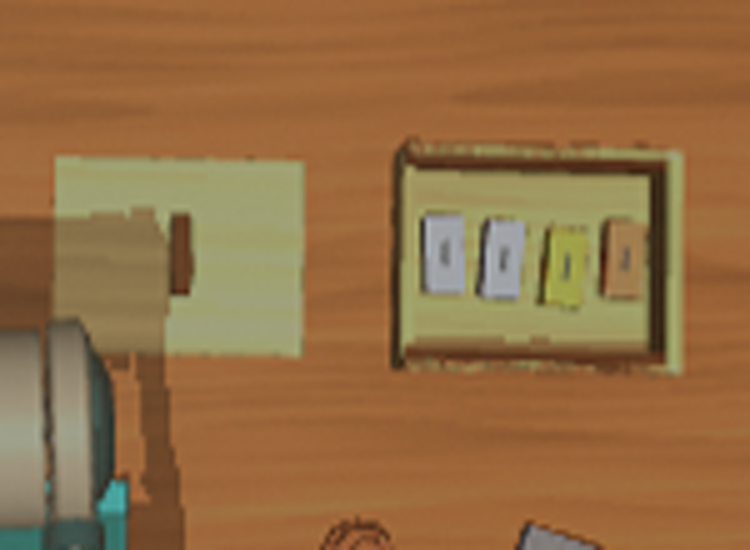

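View pics/s15.png

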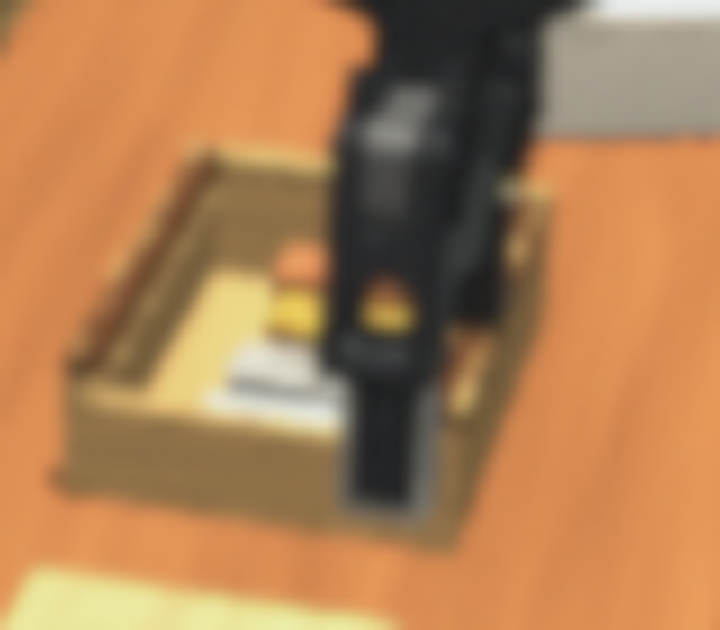

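View pics/t10.png

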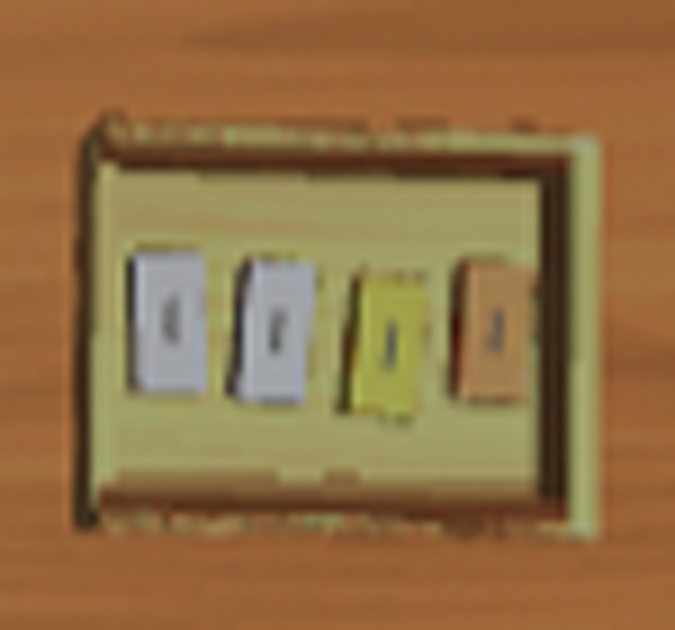

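```bash
python3 - <<'E'
from h import *
d=get_image("top");d2=get_image("side")
cv=lambda x,y:[(x+.5)/9-.5+350,(y+.5)/9-.5+175]
B=dict(silver1=[(135,250),(207,250),(207,393),(133,393)],silver2=[(245,260),(315,262),(308,402),(236,398)],yellow=[(358,278),(428,280),(415,415),(350,408)],orange=[(468,260),(532,265),(525,400),(460,400)])
box=(.5173,-.2743,-.05);c,s=np.cos(box[2]),np.sin(box[2])
for k,v in B.items():
    q=onplane(d,[cv(*p) for p in v],.026)[:,:2]; C=q.mean(0); x=(q[0]+q[1]-q[2]-q[3])/2; y=(q[0]+q[3]-q[1]-q[2])/2
    a=C-box[:2]; print(k,C.round(4),"L",np.linalg.norm(x).round(4),"W",np.linalg.norm(y).round(4),"yaw",np.rad2deg(np.arctan2(x[1],x[0])).round(1),np.rad2deg(np.arctan2(-y[0],y[1])).round(1),"inbox",(c*a[0]+s*a[1]).round(3),(-s*a[0]+c*a[1]).round(3))
# height check from s13 picture: crop origin (220,80) x5
sv=lambda x,y:[(x+.5)/5-.5+220,(y+.5)/5-.5+80]
for n,a,b in (("yellow -x+y",cv(350,408),sv(500,419)),("orange -x +y",cv(460,400),sv(504,388)),("yellow +x-y",cv(428,280),sv(432,387))): print(n,tri(d,a,d2,b))
E
```

```text
silver1 [ 0.524 -0.227] L 0.0492 W 0.0252 yaw -2.7 -1.7 inbox 0.004 0.048
silver2 [ 0.5198 -0.2632] L 0.0479 W 0.0245 yaw -5.7 -4.2 inbox 0.002 0.011
yellow [ 0.5135 -0.3016] L 0.0458 W 0.0234 yaw -7.0 -5.5 inbox -0.002 -0.027
orange [ 0.5172 -0.3394] L 0.0475 W 0.0224 yaw -5.7 -4.0 inbox 0.003 -0.065
yellow -x+y (array([ 0.4891063 , -0.28910118,  0.02163987]), np.float64(0.006784474425622242))
orange -x +y (array([ 0.4916126 , -0.32666187,  0.02393821]), np.float64(0.004757818305110623))
yellow +x-y (array([ 0.53535631, -0.31705935,  0.02408197]), np.float64(0.0005736221807202258))
```

```bash
python3 -c "
from h import *
go(.524,-.227,.12,87.8)"; 
```

```text
row [104.1 293.2  92.2] [  0.    0.  -90.5]
```

```bash
python3 -m jog '[10,29,0,0,0,-9,21,59,0,0,0,-18,31,88,0,0,0,-27,42,117,0,0,0,-36,52,147,0,0,0,-45,62,176,0,0,0,-54,73,205,20,0,0,-63,83,235,50,0,0,-72,94,264,80,0,0,-81,104,293,92,0,0,-90.5]' 0.27 60; python3 -m jog '[0,0,0,0,0,0,0,0,0,0,0,0]';  python3 -c "
from h import *
st();go(.524,-.227,.025,87.8);d=snap('side','s16',(250,80,370,200),5)"
```

```text
clock: 27.82
position: [0.5227, -0.2275, 0.1177]
ee_rot: [-0.002, 0.719, 0.695, -0.001]
contact_force: [-0.4, 0.5, -0.3]
width: 0.0626
clock: 28.08
position: [0.5231, -0.2262, 0.12]
ee_rot: [-0.001, 0.721, 0.693, 0.0]
contact_force: [1.3, 0.6, -0.2]
width: 0.0625
t 28.07 p [ 523.1 -226.2  120. ] yaw 87.69 tilt 0.07 F [ 1.3  0.6 -0.2] w 62.5 q [-0.53  0.37  1.71  0.    1.06 -0.49]
row [-0.9  1.  95. ] [-0.  -0.  -0.1]
```

View pics/s16.png

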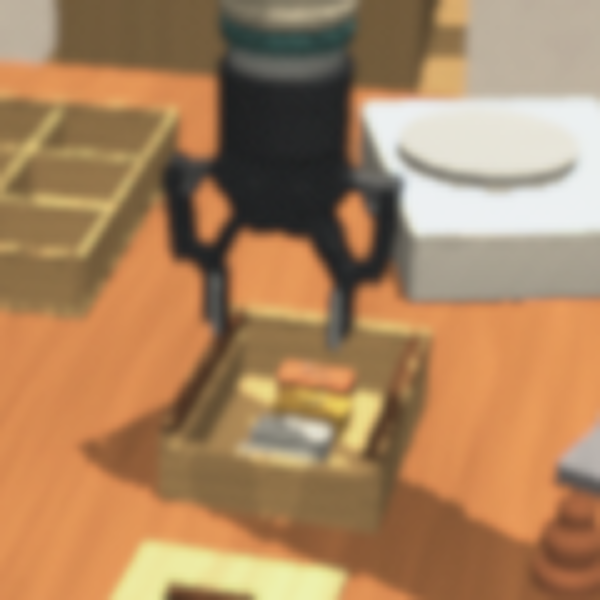

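```bash
python3 -m jog '[-1,1,30,0,0,0,-1,1,55,0,0,0,-1,1,70,0,0,0,-1,1,75,0,0,0,-1,1,75,0,0,0]' 0.33;  python3 -c "
from h import *
st();d=snap('side','s17',(250,80,370,200),5)"
```

```text
clock: 28.75
position: [0.5246, -0.227, 0.0457]
ee_rot: [0.0, 0.72, 0.694, 0.0]
contact_force: [0.4, -0.1, 0.6]
width: 0.0575
t 28.75 p [ 524.6 -227.    45.7] yaw 87.84 tilt 0.04 F [ 0.4 -0.1  0.6] w 57.5 q [-0.53  0.46  1.79 -0.    0.89 -0.49]
```

View pics/s17.png

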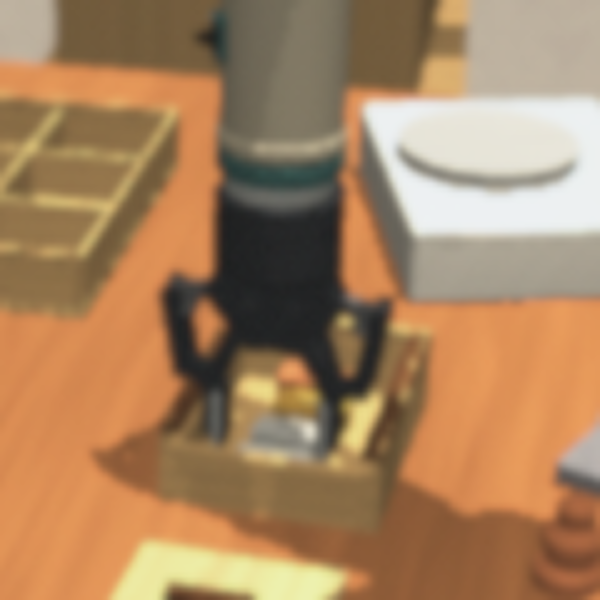

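```bash
python3 -m jog '[0,0,10,0,0,0,0,0,16,0,0,0,0,0,19,0,0,0,0,0,19,0,0,0]' 0.33; python3 -c "
from h import *
st()"; python3 -m jog '[0,0,0,0,0,0,0,0,0,0,0,0,0,0,0,0,0,0,0,0,0,0,0,0]' 0.8 60; python3 -m jog '[0,0,-10,0,0,0,0,0,-30,0,0,0,0,0,-60,0,0,0,0,0,-95,0,0,0,0,0,-95,0,0,0]'; python3 -c "
from h import *
st();d=snap('side','s18',(250,80,370,200),5)"
```

```text
clock: 29.3
position: [0.5242, -0.2271, 0.0273]
ee_rot: [0.0, 0.72, 0.694, 0.0]
contact_force: [-3.2, 1.5, 8.1]
width: 0.0572
t 29.3 p [ 524.2 -227.1   27.3] yaw 87.83 tilt 0.02 F [-3.2  1.5  8.1] w 57.2 q [-0.53  0.48  1.81  0.    0.85 -0.49]
clock: 29.8
position: [0.5252, -0.2276, 0.0276]
ee_rot: [0.001, 0.72, 0.694, 0.0]
contact_force: [-0.3, 0.5, 8.6]
width: 0.0464
clock: 30.42
position: [0.5259, -0.2281, 0.1241]
ee_rot: [0.003, 0.72, 0.694, 0.001]
contact_force: [-0.1, 0.0, -1.2]
width: 0.0464
t 30.43 p [ 525.9 -228.1  124.1] yaw 87.83 tilt 0.36 F [-0.1  0.  -1.2] w 46.4 q [-0.53  0.37  1.7  -0.    1.06 -0.49]
```

View pics/s18.png

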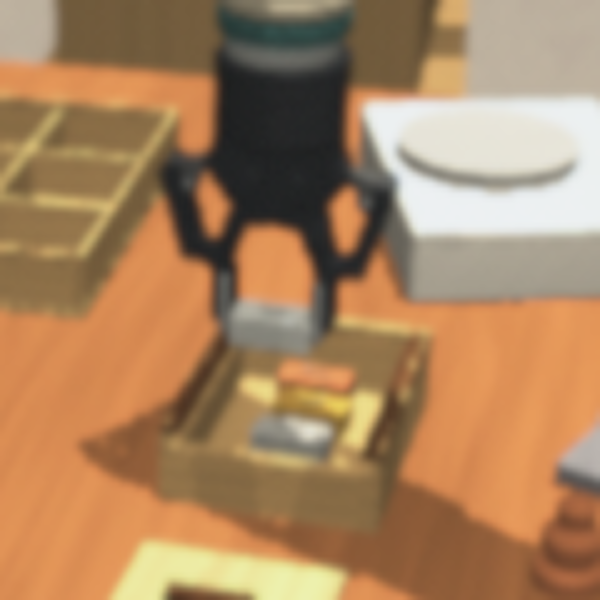

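```bash
python3 -c "
from h import *
print(s2w(.0596,.033),s2w(.0596,-.008),s2w(-.0585,.033),s2w(-.0585,-.008))
go(*s2w(.0596,.034),.124,93.7)"
```

```text
[0.60146375 0.32754997] [0.60409005 0.28663417] [0.48360629 0.31998495] [0.48623259 0.27906915]
row [558.5  55.5  -2.2] [ 0.1  0.1 -5.9]
```

```bash
python3 -m jog '[40,4,0,0,0,0,95,9,0,0,0,-1,155,15,0,0,0,-2,215,21,0,0,0,-2,275,27,0,0,0,-3,335,33,0,0,0,-4,395,39,0,0,0,-4,455,45,0,0,0,-5,515,51,0,0,0,-6,558,55,0,0,0,-6]'; python3 -m jog '[0,0,0,0,0,0,0,0,20,0,0,0,0,0,35,0,0,0]'; python3 -c "
from h import *
st();print(w2s(*pose()[0][:2]));d=snap('side','s19',(150,150,350,340),3);go(*s2w(.0596,.034),.064,93.7)"
```

```text
clock: 31.72
position: [0.5992, 0.3308, 0.119]
ee_rot: [-0.001, 0.683, 0.731, -0.001]
contact_force: [0.1, -0.5, -1.8]
width: 0.0464
clock: 32.1
position: [0.5991, 0.3269, 0.0841]
ee_rot: [-0.001, 0.683, 0.73, -0.002]
contact_force: [-0.2, -0.3, -0.6]
width: 0.0468
t 32.1 p [599.1 326.9  84.1] yaw 93.8 tilt 0.23 F [-0.2 -0.3 -0.6] w 46.8 q [ 0.4   0.55  1.48 -0.    1.11  0.33]
[0.05720799 0.03249569]
row [ 2.   3.5 18. ] [-0.4  0.2  0.1]
```

View pics/s19.png

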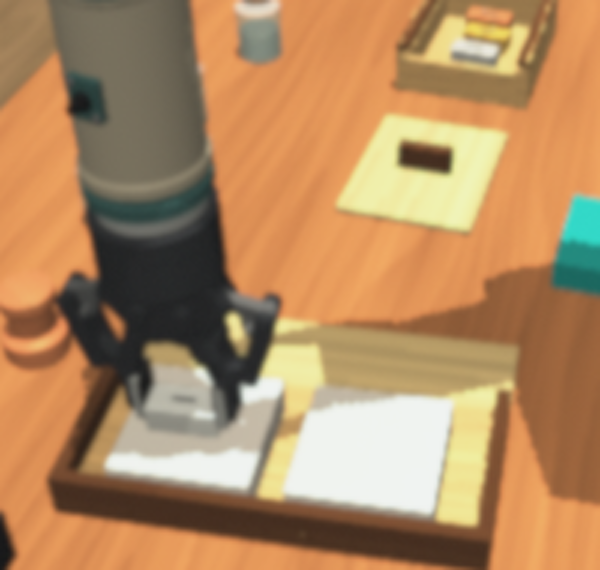

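```bash
python3 -m jog '[2,3,8,0,0,0,2,3,15,0,0,0,2,3,18,0,0,0,2,3,18,0,0,0]'; python3 -m jog '[0,0,1,0,0,0,0,0,2,0,0,0,0,0,2,0,0,0]'
```

```text
clock: 32.65
position: [0.6032, 0.3305, 0.0682]
ee_rot: [0.0, 0.683, 0.73, -0.0]
contact_force: [-0.6, 0.4, -0.3]
width: 0.0465
clock: 33.02
position: [0.6032, 0.3306, 0.0663]
ee_rot: [0.0, 0.683, 0.73, 0.0]
contact_force: [-0.5, -0.1, 0.1]
width: 0.0471
```

```bash
python3 -m jog '[0,0,1,0,0,0,0,0,2,0,0,0,0,0,2,0,0,0]';python3 -m jog '[0,0,1,0,0,0,0,0,2,0,0,0,0,0,2,0,0,0]'
```

```text
clock: 33.4
position: [0.6031, 0.3306, 0.0641]
ee_rot: [-0.0, 0.683, 0.73, -0.0]
contact_force: [0.2, -0.0, -0.5]
width: 0.0469
clock: 33.78
position: [0.6033, 0.3306, 0.0637]
ee_rot: [0.0, 0.683, 0.73, 0.0]
contact_force: [-1.5, 0.1, 6.6]
width: 0.0469
```

```bash
python3 -m jog '[0,0,-1,0,0,0,0,0,-1,0,0,0,0,0,-1,0,0,0]' 0.3; python3 -m jog '[0,0,-15,0,0,0,0,0,-50,0,0,0,0,0,-60,0,0,0]'; python3 -c "
from h import *
st();d=snap('side','s20',(150,210,350,340),3);go(.5198,-.2632,.124,85.2)"
```

```text
clock: 34.15
position: [0.6032, 0.3306, 0.063]
ee_rot: [-0.0, 0.683, 0.73, -0.0]
contact_force: [-0.1, -0.1, -0.0]
width: 0.0598
clock: 34.52
position: [0.6049, 0.3314, 0.1266]
ee_rot: [0.001, 0.683, 0.73, 0.003]
contact_force: [0.0, 0.6, -0.4]
width: 0.0596
t 34.52 p [604.9 331.4 126.6] yaw 93.83 tilt 0.33 F [ 0.   0.6 -0.4] w 59.6 q [ 0.4   0.52  1.42 -0.    1.19  0.33]
row [-587.5 -124.6    1.1] [ 0.3 -0.1  8.6]
```

View pics/s20.png

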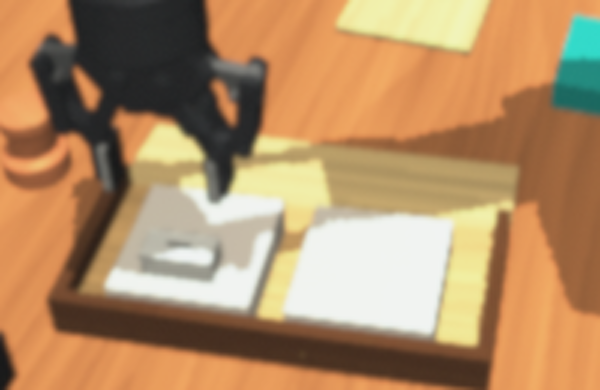

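```bash
python3 -m jog '[-40,-9,0,0,0,0,-100,-21,0,0,0,1,-160,-34,0,0,0,2,-220,-47,0,0,0,3,-280,-60,0,0,0,4,-340,-72,0,0,0,5,-400,-85,0,0,0,6,-460,-98,0,0,0,7,-520,-111,0,0,0,8,-587,-124,0,0,0,8.6]' 0.33; python3 -m jog '[0,0,0,0,0,0,0,0,0,0,0,0]'; python3 -c "
from h import *
st();go(.5198,-.2632,.05,85.2)"
```

```text
clock: 35.83
position: [0.5184, -0.2592, 0.1227]
ee_rot: [-0.0, 0.736, 0.677, -0.0]
contact_force: [0.7, 0.1, 0.1]
width: 0.0572
clock: 36.08
position: [0.5187, -0.2572, 0.1225]
ee_rot: [-0.001, 0.736, 0.677, 0.0]
contact_force: [-0.8, -0.2, 0.7]
width: 0.0571
t 36.08 p [ 518.7 -257.2  122.5] yaw 85.16 tilt 0.12 F [-0.8 -0.2  0.7] w 57.1 q [-0.58  0.38  1.69  0.    1.08 -0.5 ]
row [-6.   1.8 72.5] [-0.1 -0.1 -0. ]
```

```bash
python3 -m jog '[-6,2,30,0,0,0,-6,2,55,0,0,0,-6,2,72,0,0,0,-6,2,72,0,0,0]'; python3 -c "
from h import *
st();d=snap('side','s21',(250,80,370,200),5);go(.5198,-.2632,.029,85.2)"
```

```text
clock: 36.58
position: [0.52, -0.2611, 0.0498]
ee_rot: [-0.002, 0.735, 0.678, -0.0]
contact_force: [0.1, 0.5, 0.6]
width: 0.0575
t 36.58 p [ 520.  -261.1   49.8] yaw 85.36 tilt 0.25 F [0.1 0.5 0.6] w 57.5 q [-0.59  0.46  1.76  0.    0.92 -0.5 ]
row [-1.4 -0.8 21.9] [-0.1 -0.1  0.2]
```

View pics/s21.png

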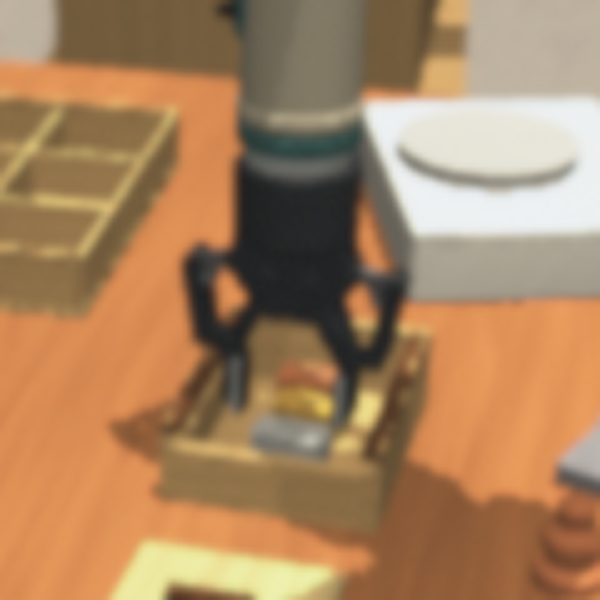

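```bash
python3 -m jog '[-1,-1,10,0,0,0,-2,-1,17,0,0,0,-2,-1,21,0,0,0,-2,-1,21,0,0,0]'; python3 -c "
from h import *
st()"; python3 -m jog '[0,0,0,0,0,0,0,0,0,0,0,0,0,0,0,0,0,0,0,0,0,0,0,0]' 0.8 60; python3 -m jog '[0,0,-10,0,0,0,0,0,-30,0,0,0,0,0,-60,0,0,0,0,0,-95,0,0,0,0,0,-95,0,0,0]'; python3 -c "
from h import *
st();d=snap('side','s22',(250,80,370,200),5);print(s2w(.0596,-.008));go(*s2w(.0596,-.008),.124,93.7)"
```

```text
clock: 37.12
position: [0.5195, -0.2657, 0.03]
ee_rot: [-0.0, 0.736, 0.677, -0.0]
contact_force: [-0.6, -0.3, 0.3]
width: 0.0575
t 37.12 p [ 519.5 -265.7   30. ] yaw 85.21 tilt 0.03 F [-0.6 -0.3  0.3] w 57.5 q [-0.59  0.49  1.78 -0.    0.87 -0.51]
clock: 37.62
position: [0.5199, -0.266, 0.0309]
ee_rot: [0.0, 0.736, 0.677, -0.0]
contact_force: [-1.1, 0.3, 5.4]
width: 0.0465
clock: 38.25
position: [0.5214, -0.2667, 0.1279]
ee_rot: [0.003, 0.736, 0.677, 0.001]
contact_force: [0.6, -0.2, -2.6]
width: 0.0463
t 38.25 p [ 521.4 -266.7  127.9] yaw 85.23 tilt 0.36 F [ 0.6 -0.2 -2.6] w 46.3 q [-0.59  0.38  1.67  0.    1.08 -0.51]
[0.60409005 0.28663417]
row [557.6  37.7   1.6] [ 0.1  0.1 -8.5]
```

View pics/s22.png

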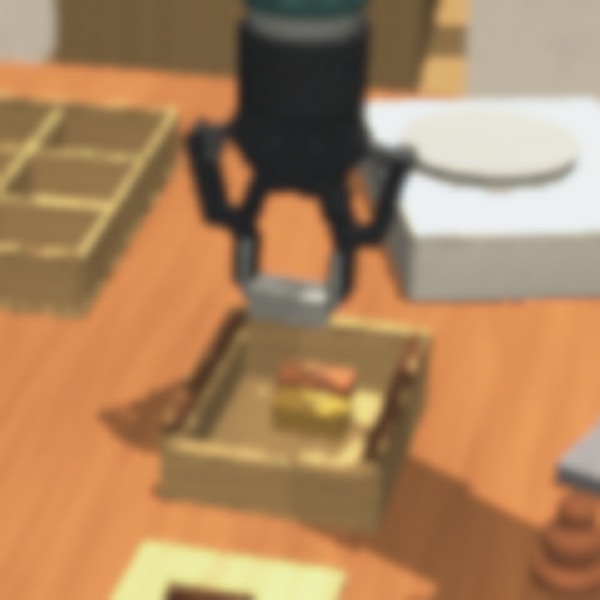

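```bash
python3 -m jog '[40,3,0,0,0,-1,95,6,0,0,0,-2,155,10,0,0,0,-3,215,14,0,0,0,-4,275,18,0,0,0,-5,335,23,0,0,0,-6,395,27,0,0,0,-7,455,31,0,0,0,-8,515,35,0,0,0,-8.5,555,37,0,0,0,-8.5]'; python3 -m jog '[0,0,0,0,0,0,0,0,20,0,0,0,0,0,35,0,0,0,0,0,35,0,0,0]'; python3 -c "
from h import *
st();print(w2s(*pose()[0][:2]));d=snap('side','s23',(150,180,350,340),3);go(*s2w(.0596,-.010),.07,93.7)"
```

```text
clock: 39.55
position: [0.6016, 0.2869, 0.1226]
ee_rot: [-0.001, 0.683, 0.73, -0.001]
contact_force: [0.8, -0.9, -1.6]
width: 0.0464
clock: 40.05
position: [0.6011, 0.2828, 0.0877]
ee_rot: [-0.001, 0.684, 0.729, -0.003]
contact_force: [-0.6, 0.1, -1.9]
width: 0.0465
t 40.05 p [601.1 282.8  87.7] yaw 93.67 tilt 0.32 F [-0.6  0.1 -1.9] w 46.5 q [ 0.34  0.53  1.52 -0.    1.1   0.27]
[ 0.05637157 -0.01165646]
row [ 1.3  2.3 19. ] [-0.2  0.1 -0. ]
```

View pics/s23.png

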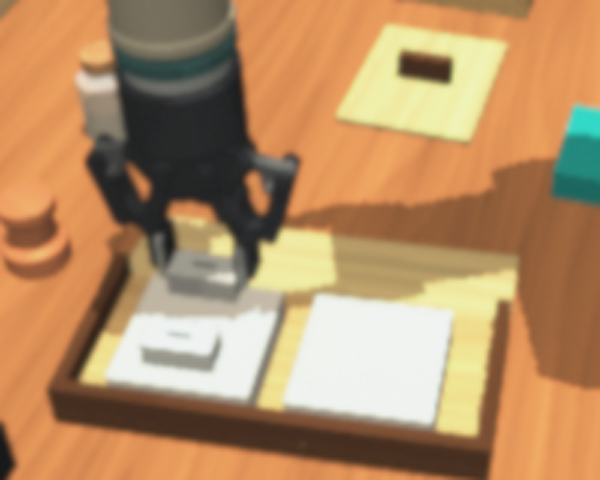

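```bash
python3 -m jog '[1,2,8,0,0,0,1,2,14,0,0,0,1,2,17,0,0,0,1,2,17,0,0,0]'; python3 -m jog '[0,0,1,0,0,0,0,0,2,0,0,0,0,0,2,0,0,0]'; python3 -m jog '[0,0,1,0,0,0,0,0,1.5,0,0,0,0,0,1.5,0,0,0]'
```

```text
clock: 40.6
position: [0.6045, 0.2854, 0.073]
ee_rot: [-0.0, 0.684, 0.73, -0.0]
contact_force: [0.6, 0.4, -1.9]
width: 0.046
clock: 40.98
position: [0.6047, 0.2854, 0.0713]
ee_rot: [0.0, 0.684, 0.73, -0.0]
contact_force: [1.5, 0.2, -2.2]
width: 0.0465
clock: 41.35
position: [0.6047, 0.2854, 0.0697]
ee_rot: [0.0, 0.684, 0.73, -0.0]
contact_force: [-0.2, -0.3, -0.9]
width: 0.0463
```

```bash
python3 -m jog '[0,0,1,0,0,0,0,0,2,0,0,0,0,0,2,0,0,0]'; python3 -m jog '[0,0,1,0,0,0,0,0,1,0,0,0]'; python3 -m jog '[0,0,1,0,0,0,0,0,1,0,0,0]'
```

```text
clock: 41.72
position: [0.6046, 0.2854, 0.0676]
ee_rot: [-0.0, 0.684, 0.73, -0.0]
contact_force: [-0.1, 0.0, -2.0]
width: 0.0464
clock: 41.98
position: [0.6048, 0.2855, 0.0669]
ee_rot: [0.0, 0.684, 0.73, 0.0]
contact_force: [-0.9, 0.0, -0.5]
width: 0.0465
clock: 42.22
position: [0.6048, 0.2855, 0.0669]
ee_rot: [0.0, 0.684, 0.73, 0.0]
contact_force: [-1.9, -0.2, 5.4]
width: 0.0465
```

Contact; release and fetch yellow.

```bash
python3 -m jog '[0,0,-1,0,0,0,0,0,-1,0,0,0,0,0,-1,0,0,0]' 0.3; python3 -m jog '[0,0,-15,0,0,0,0,0,-50,0,0,0,0,0,-60,0,0,0,0,0,-60,0,0,0]'; python3 -c "
from h import *
st();go(.5135,-.3016,.124,84)"
```

```text
clock: 42.6
position: [0.6047, 0.2854, 0.0665]
ee_rot: [0.0, 0.684, 0.73, -0.0]
contact_force: [-0.1, -0.4, -0.9]
width: 0.06
clock: 43.1
position: [0.6052, 0.2856, 0.1279]
ee_rot: [0.001, 0.684, 0.73, 0.001]
contact_force: [0.4, -0.1, -0.8]
width: 0.0599
t 43.1 p [605.2 285.6 127.9] yaw 93.73 tilt 0.13 F [ 0.4 -0.1 -0.8] w 59.9 q [ 0.34  0.5   1.47 -0.    1.17  0.27]
row [-580.  -129.7    3.3] [ 0.1 -0.   9.7]
```

```bash
python3 -m jog '[-40,-9,0,0,0,0,-100,-22,0,0,0,1,-160,-36,0,0,0,2,-220,-49,0,0,0,3,-280,-63,0,0,0,4,-340,-76,0,0,0,5,-400,-90,0,0,0,6,-460,-103,0,0,0,7,-520,-117,0,0,0,8.5,-580,-130,0,0,0,9.7]' 0.33; python3 -m jog '[-3,0,0,0,0,0,-3,0,0,0,0,0,-3,0,0,0,0,0]'; python3 -c "
from h import *
st();go(.5135,-.3016,.05,84)
d=snap('top','t11',(170,145,430,280),3)"
```

```text
clock: 44.35
position: [0.5114, -0.3032, 0.1255]
ee_rot: [-0.001, 0.743, 0.669, -0.0]
contact_force: [0.8, 0.2, -0.5]
width: 0.0569
clock: 44.72
position: [0.5121, -0.303, 0.1262]
ee_rot: [-0.001, 0.743, 0.67, 0.0]
contact_force: [-0.3, -0.2, -0.1]
width: 0.0569
t 44.73 p [ 512.1 -303.   126.2] yaw 84.11 tilt 0.11 F [-0.3 -0.2 -0.1] w 56.9 q [-0.65  0.4   1.65  0.    1.1  -0.55]
row [ 1.4  1.3 76.2] [-0.1 -0.1  0.1]
```

View pics/t11.png

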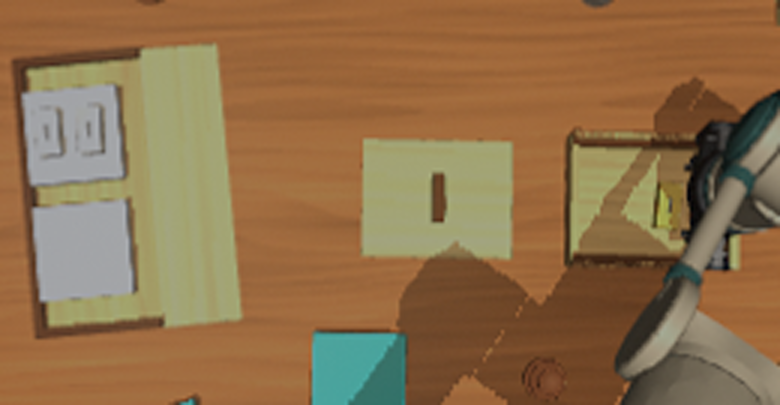

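```bash
python3 -m jog '[1,1,30,0,0,0,1,1,55,0,0,0,1,1,76,0,0,0,1,1,76,0,0,0]'; python3 -c "
from h import *
st();d=snap('side','s24',(250,80,370,200),5);go(.5135,-.3016,.029,84)"
```

```text
clock: 45.28
position: [0.5127, -0.3017, 0.0494]
ee_rot: [-0.002, 0.742, 0.67, -0.0]
contact_force: [0.9, -0.0, 0.9]
width: 0.0571
t 45.27 p [ 512.7 -301.7   49.4] yaw 84.14 tilt 0.23 F [ 0.9 -0.   0.9] w 57.1 q [-0.65  0.48  1.73  0.    0.93 -0.55]
row [ 0.9 -0.1 21.6] [-0.1 -0.   0.1]
```

View pics/s24.png

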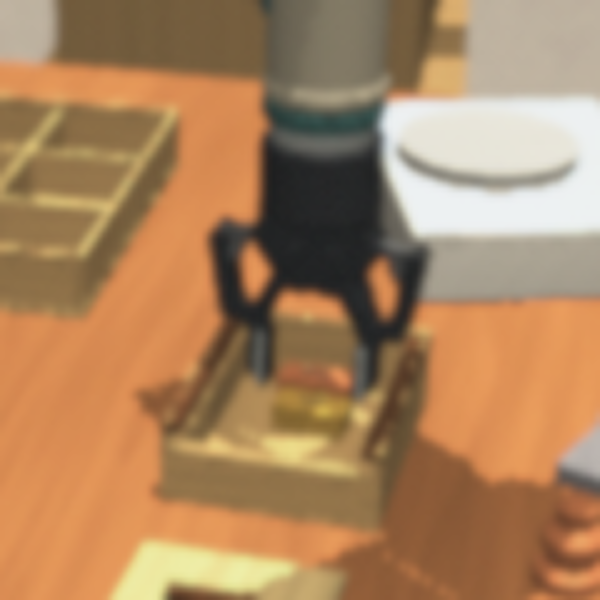

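```bash
python3 -m jog '[1,0,10,0,0,0,1,0,17,0,0,0,1,0,21,0,0,0,1,0,21,0,0,0]'; python3 -c "
from h import *
st()"; python3 -m jog '[0,0,0,0,0,0,0,0,0,0,0,0,0,0,0,0,0,0,0,0,0,0,0,0]' 0.8 60; python3 -m jog '[0,0,-10,0,0,0,0,0,-30,0,0,0,0,0,-60,0,0,0,0,0,-95,0,0,0,0,0,-95,0,0,0]'; python3 -c "
from h import *
st();d=snap('side','s25',(250,80,370,200),5);go(*s2w(-.0585,.032),.124,93.7)"
```

```text
clock: 45.82
position: [0.5134, -0.3029, 0.0295]
ee_rot: [-0.0, 0.743, 0.669, -0.0]
contact_force: [0.0, -0.5, 0.7]
width: 0.0574
t 45.83 p [ 513.4 -302.9   29.5] yaw 84.02 tilt 0.03 F [ 0.  -0.5  0.7] w 57.4 q [-0.65  0.5   1.75 -0.    0.89 -0.55]
clock: 46.32
position: [0.5138, -0.3032, 0.0304]
ee_rot: [0.001, 0.743, 0.669, -0.0]
contact_force: [-0.8, -0.6, 4.0]
width: 0.0463
clock: 46.95
position: [0.5152, -0.3039, 0.1275]
ee_rot: [0.003, 0.743, 0.669, 0.001]
contact_force: [0.8, -0.3, -2.3]
width: 0.0464
t 46.95 p [ 515.2 -303.9  127.5] yaw 84.03 tilt 0.36 F [ 0.8 -0.3 -2.3] w 46.4 q [-0.65  0.4   1.64  0.    1.09 -0.55]
row [615.5 -94.8   0.8] [ 0.1  0.1 -9.7]
```

View pics/s25.png

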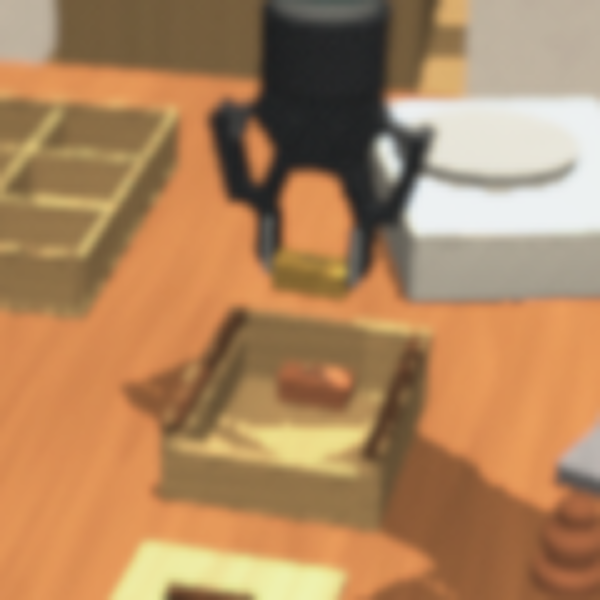

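```bash
python3 -m jog '[40,-6,0,0,0,-1,100,-15,0,0,0,-2,160,-25,0,0,0,-3,220,-34,0,0,0,-4,280,-43,0,0,0,-5,340,-52,0,0,0,-6,400,-61,0,0,0,-7,460,-71,0,0,0,-8,520,-80,0,0,0,-9,575,-89,0,0,0,-9.7]'; python3 -m jog '[25,-4,0,0,0,0,39,-6,0,0,0,0,39,-6,20,0,0,0,39,-6,35,0,0,0,39,-6,35,0,0,0]'; python3 -c "
from h import *
st();print(w2s(*pose()[0][:2]));d=snap('side','s26',(150,180,350,340),3);go(*s2w(-.0585,.034),.07,93.7)"
```

```text
clock: 48.25
position: [0.4833, 0.2799, 0.1228]
ee_rot: [-0.001, 0.683, 0.73, -0.002]
contact_force: [0.7, -0.9, -2.3]
width: 0.0466
clock: 48.88
position: [0.4751, 0.3153, 0.0878]
ee_rot: [-0.001, 0.684, 0.729, -0.002]
contact_force: [-0.8, 0.2, -1.8]
width: 0.0464
t 48.88 p [475.1 315.3  87.8] yaw 93.67 tilt 0.27 F [-0.8  0.2 -1.8] w 46.4 q [ 0.46  0.41  1.75 -0.    0.99  0.4 ]
[-0.06726679  0.02891224]
row [ 4.7  7.9 18.8] [-0.1  0.1 -0. ]
```

View pics/s26.png

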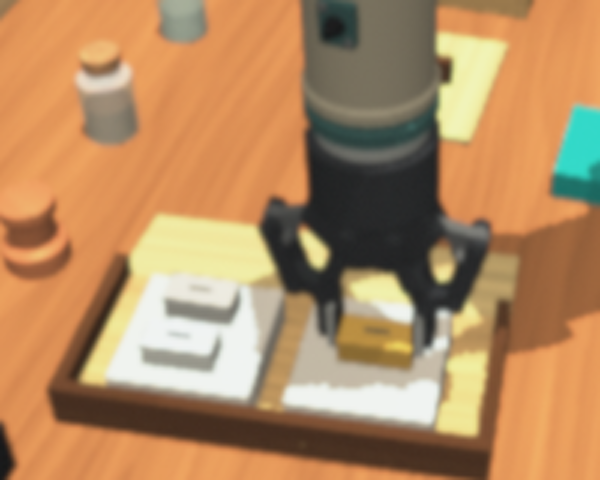

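```bash
python3 -m jog '[4,7,8,0,0,0,4,7,14,0,0,0,4,7,18,0,0,0,4,7,18,0,0,0]'; python3 -m jog '[0,0,1,0,0,0,0,0,2,0,0,0,0,0,2,0,0,0]'; python3 -m jog '[0,0,1,0,0,0,0,0,2,0,0,0,0,0,2,0,0,0]';python3 -m jog '[0,0,1,0,0,0,0,0,2,0,0,0,0,0,2,0,0,0]'
```

```text
clock: 49.42
position: [0.4827, 0.321, 0.0713]
ee_rot: [-0.0, 0.684, 0.73, -0.001]
contact_force: [0.3, 0.3, -1.6]
width: 0.0466
clock: 49.8
position: [0.483, 0.3212, 0.0698]
ee_rot: [0.0, 0.684, 0.73, -0.0]
contact_force: [0.2, 0.3, -2.3]
width: 0.0462
clock: 50.18
position: [0.483, 0.3212, 0.0676]
ee_rot: [0.0, 0.684, 0.73, -0.0]
contact_force: [0.1, 0.4, -2.7]
width: 0.0463
clock: 50.55
position: [0.4831, 0.3213, 0.0663]
ee_rot: [0.0, 0.684, 0.73, 0.0]
contact_force: [-1.4, -0.7, 3.8]
width: 0.0463
```

```bash
python3 -m jog '[0,0,-1,0,0,0,0,0,-1,0,0,0,0,0,-1,0,0,0]' 0.3; python3 -m jog '[0,0,-15,0,0,0,0,0,-50,0,0,0,0,0,-60,0,0,0,0,0,-60,0,0,0]'; python3 -c "
from h import *
st();go(.5172,-.337,.127,85)"
```

```text
clock: 50.92
position: [0.4831, 0.3213, 0.0667]
ee_rot: [0.0, 0.684, 0.73, 0.0]
contact_force: [0.3, 0.1, -0.6]
width: 0.0595
clock: 51.42
position: [0.4835, 0.3215, 0.1278]
ee_rot: [0.0, 0.684, 0.73, 0.001]
contact_force: [0.5, -0.3, 1.4]
width: 0.0596
t 51.42 p [483.5 321.5 127.8] yaw 93.73 tilt 0.13 F [ 0.5 -0.3  1.4] w 59.6 q [ 0.47  0.38  1.68 -0.    1.08  0.4 ]
row [-6.593e+02 -9.200e+00  2.000e-01] [ 0.1 -0.1  8.7]
```

```bash
python3 -m jog '[-40,-1,0,0,0,0,-100,-1,0,0,0,1,-160,-2,0,0,0,2,-220,-3,0,0,0,3,-280,-4,0,0,0,4,-340,-5,0,0,0,5,-400,-6,0,0,0,6,-460,-6,0,0,0,7,-520,-7,0,0,0,8,-575,-8,0,0,0,8.7]' 0.33; python3 -c "
from h import *
d=snap('top','t12',(350,175,425,245),9)
st();go(.5172,-.337,.127,85)"
```

```text
clock: 52.68
position: [0.5116, -0.2549, 0.1255]
ee_rot: [-0.001, 0.738, 0.675, -0.0]
contact_force: [0.9, 0.4, 0.5]
width: 0.0576
t 52.73 p [ 513.  -262.6  125.7] yaw 84.83 tilt 0.41 F [ 2.1 -5.5  0. ] w 57.4 q [-0.59  0.37  1.69 -0.01  1.07 -0.5 ]
row [-73.7  10.9  -0.8] [ 0.1  0.4 -0.2]
```

View pics/t12.png

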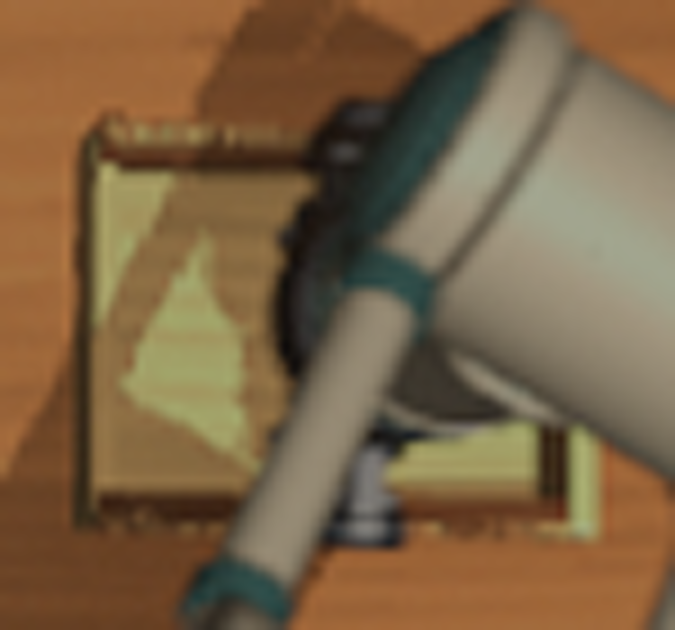

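```bash
python3 -m jog '[-20,2,0,0,0,0,-50,5,0,0,0,0,-75,8,0,0,0,0,-80,9,0,0,0,0,-80,9,0,0,0,0,-80,9,0,0,0,0]'; python3 -c "
from h import *
d=snap('side','s27',(250,80,370,200),5)
st();go(.5172,-.337,.05,85)"
```

```text
clock: 53.48
position: [0.5144, -0.3323, 0.1267]
ee_rot: [-0.001, 0.737, 0.676, 0.0]
contact_force: [0.1, 0.2, -0.2]
width: 0.0569
t 53.52 p [ 514.4 -332.4  126.8] yaw 85.08 tilt 0.04 F [-1.1  1.2 -0.3] w 57.1 q [-0.69  0.42  1.61  0.    1.12 -0.6 ]
row [-4.4  3.2 76.8] [-0.  -0.   0.1]
```

View pics/s27.png

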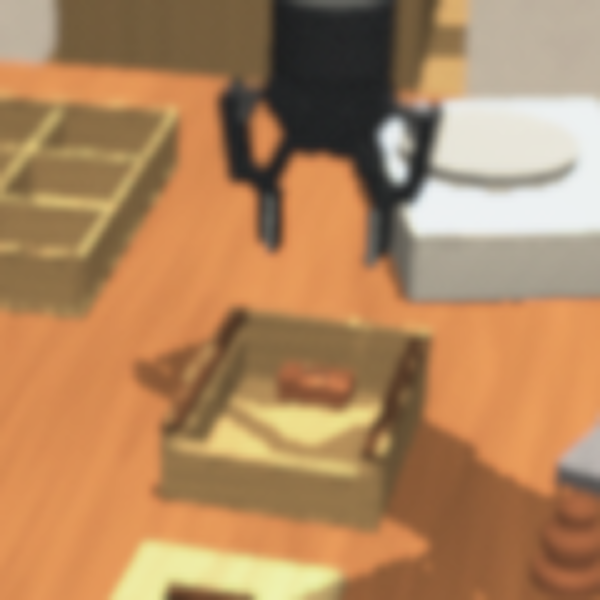

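```bash
python3 -m jog '[-3,3,30,0,0,0,-3,3,55,0,0,0,-3,3,74,0,0,0,-3,3,74,0,0,0,-3,3,74,0,0,0]'; python3 -c "
from h import *
st();d=snap('side','s28',(250,80,370,200),5);go(.5172,-.335,.029,85)"
```

```text
clock: 54.15
position: [0.5178, -0.3367, 0.0536]
ee_rot: [0.001, 0.737, 0.676, 0.0]
contact_force: [0.9, 0.5, 0.0]
width: 0.0576
t 54.15 p [ 517.8 -336.7   53.6] yaw 85.06 tilt 0.07 F [0.9 0.5 0. ] w 57.6 q [-0.69  0.5   1.68  0.    0.96 -0.6 ]
row [ 2. -1. 25.] [0.1 0.1 0. ]
```

View pics/s28.png

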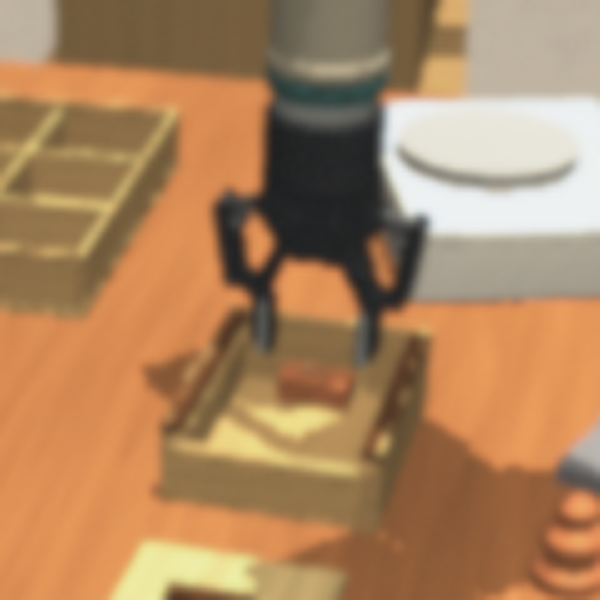

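```bash
python3 -m jog '[2,-1,12,0,0,0,2,-1,20,0,0,0,2,-1,24,0,0,0,2,-1,24,0,0,0]'; python3 -c "
from h import *
st()"; python3 -m jog '[0,0,0,0,0,0,0,0,0,0,0,0,0,0,0,0,0,0,0,0,0,0,0,0]' 0.8 60; python3 -m jog '[0,0,-10,0,0,0,0,0,-30,0,0,0,0,0,-60,0,0,0,0,0,-95,0,0,0,0,0,-95,0,0,0]'; python3 -c "
from h import *
st();d=snap('side','s29',(250,80,370,200),5);go(*s2w(-.0585,-.008),.124,93.7)"
```

```text
clock: 54.7
position: [0.5162, -0.3346, 0.0282]
ee_rot: [-0.0, 0.737, 0.676, -0.0]
contact_force: [-0.2, 0.6, -0.0]
width: 0.0572
t 54.7 p [ 516.2 -334.6   28.2] yaw 85.03 tilt 0.05 F [-0.2  0.6 -0. ] w 57.2 q [-0.69  0.53  1.71 -0.    0.91 -0.6 ]
clock: 55.2
position: [0.5167, -0.335, 0.0292]
ee_rot: [0.0, 0.737, 0.676, 0.0]
contact_force: [0.2, -0.3, 3.0]
width: 0.0465
clock: 55.82
position: [0.5179, -0.3359, 0.1269]
ee_rot: [0.003, 0.737, 0.676, 0.0]
contact_force: [0.9, 0.8, -1.5]
width: 0.0464
t 55.83 p [ 517.9 -335.9  126.9] yaw 85.03 tilt 0.37 F [ 0.9  0.8 -1.5] w 46.4 q [-0.69  0.42  1.6  -0.    1.11 -0.6 ]
row [ 6.091e+02 -8.360e+01 -1.000e-01] [ 0.1  0.1 -8.7]
```

View pics/s29.png

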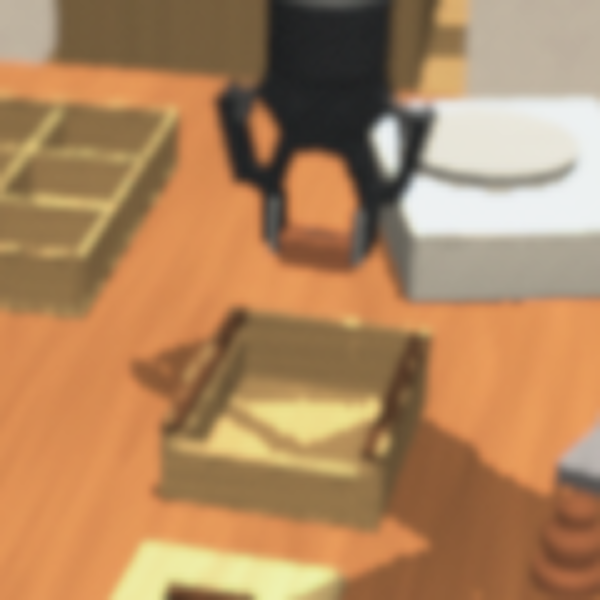

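```bash
python3 -m jog '[40,-6,0,0,0,-1,100,-14,0,0,0,-2,160,-22,0,0,0,-3,220,-30,0,0,0,-4,280,-38,0,0,0,-5,340,-47,0,0,0,-6,400,-55,0,0,0,-7,460,-63,0,0,0,-8,520,-71,0,0,0,-8.7,575,-79,0,0,0,-8.7]'; python3 -m jog '[25,-2,0,0,0,0,34,-2,0,0,0,0,34,-2,20,0,0,0,34,-2,35,0,0,0,34,-2,35,0,0,0]'; python3 -c "
from h import *
st();print(w2s(*pose()[0][:2]));d=snap('side','s30',(150,180,350,340),3);go(*s2w(-.0585,-.006),.07,93.7)"
```

```text
clock: 57.12
position: [0.4859, 0.2466, 0.122]
ee_rot: [-0.001, 0.683, 0.73, -0.002]
contact_force: [0.8, -0.5, -2.4]
width: 0.0463
clock: 57.75
position: [0.4821, 0.2773, 0.0869]
ee_rot: [-0.001, 0.684, 0.729, -0.002]
contact_force: [0.1, -0.2, -1.9]
width: 0.0461
t 57.75 p [482.1 277.3  86.9] yaw 93.67 tilt 0.27 F [ 0.1 -0.2 -1.9] w 46.1 q [ 0.4   0.39  1.78 -0.    0.98  0.33]
[-0.06278372 -0.00950232]
row [ 3.1  3.4 17.9] [-0.1  0.1 -0. ]
```

View pics/s30.png

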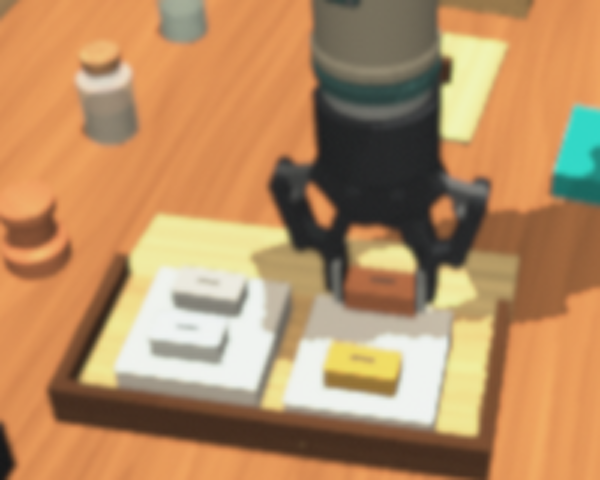

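```bash
python3 -m jog '[2,3,8,0,0,0,2,3,14,0,0,0,2,3,17,0,0,0,2,3,17,0,0,0]'; python3 -m jog '[0,0,1,0,0,0,0,0,2,0,0,0,0,0,2,0,0,0]'; python3 -m jog '[0,0,1,0,0,0,0,0,2,0,0,0,0,0,2,0,0,0]';python3 -m jog '[0,0,1,0,0,0,0,0,2,0,0,0,0,0,2,0,0,0]'
```

```text
clock: 58.3
position: [0.486, 0.2809, 0.0715]
ee_rot: [-0.0, 0.684, 0.73, -0.0]
contact_force: [0.4, -0.6, -2.0]
width: 0.0463
clock: 58.68
position: [0.4862, 0.281, 0.0698]
ee_rot: [0.0, 0.684, 0.73, -0.0]
contact_force: [0.8, 0.2, -2.1]
width: 0.0467
clock: 59.05
position: [0.4861, 0.2809, 0.0676]
ee_rot: [-0.0, 0.684, 0.73, -0.0]
contact_force: [0.4, 0.8, -2.5]
width: 0.0466
clock: 59.42
position: [0.4861, 0.2809, 0.0656]
ee_rot: [-0.0, 0.684, 0.73, -0.0]
contact_force: [0.0, 0.0, -2.0]
width: 0.0464
```

```bash
python3 -m jog '[0,0,1,0,0,0,0,0,1.5,0,0,0,0,0,1.5,0,0,0]'; python3 -m jog '[0,0,1,0,0,0,0,0,1,0,0,0]'
```

```text
clock: 59.8
position: [0.4863, 0.281, 0.0652]
ee_rot: [0.0, 0.684, 0.73, 0.0]
contact_force: [-1.4, -0.9, 5.4]
width: 0.0466
clock: 60.05
position: [0.4863, 0.281, 0.0651]
ee_rot: [0.0, 0.684, 0.73, 0.0]
contact_force: [-2.9, -1.5, 11.6]
width: 0.0466
```

```bash
python3 -m jog '[0,0,-2,0,0,0,0,0,-2,0,0,0,0,0,-2,0,0,0]' 0.3; python3 -m jog '[0,0,-15,0,0,0,0,0,-50,0,0,0,-30,0,-80,0,0,0,-90,0,-80,0,0,0,-150,0,-80,0,0,0,-200,0,-80,0,0,0,-200,0,-80,0,0,0]'; python3 -c "
from h import *
st()
d=snap('top','t13',(170,145,270,270),6);d2=snap('side','s31',(160,230,340,345),4)
for o in plinths(d,.042): print(o,w2s(*o[2]))"
```

```text
clock: 60.42
position: [0.4862, 0.2809, 0.065]
ee_rot: [0.0, 0.684, 0.73, -0.0]
contact_force: [0.2, -0.6, -0.0]
width: 0.0597
clock: 61.3
position: [0.4998, 0.0784, 0.1463]
ee_rot: [0.001, 0.686, 0.728, 0.0]
contact_force: [0.0, 1.0, 0.6]
width: 0.0597
t 61.3 p [499.8  78.4 146.3] yaw 93.44 tilt 0.1 F [0.  1.  0.6] w 59.7 q [ 0.02  0.26  1.81 -0.    1.07 -0.04]
(np.int32(971), array([0.5999, 0.3013]), array([0.6   , 0.3006]), array([97.5, 97.6]), 3.6) [0.05641295 0.00619914]
(np.int32(699), array([0.484 , 0.3001]), array([0.4849, 0.3006]), array([96.2, 96.1]), 3.7) [-0.05845067  0.013572  ]
```

View pics/t13.png

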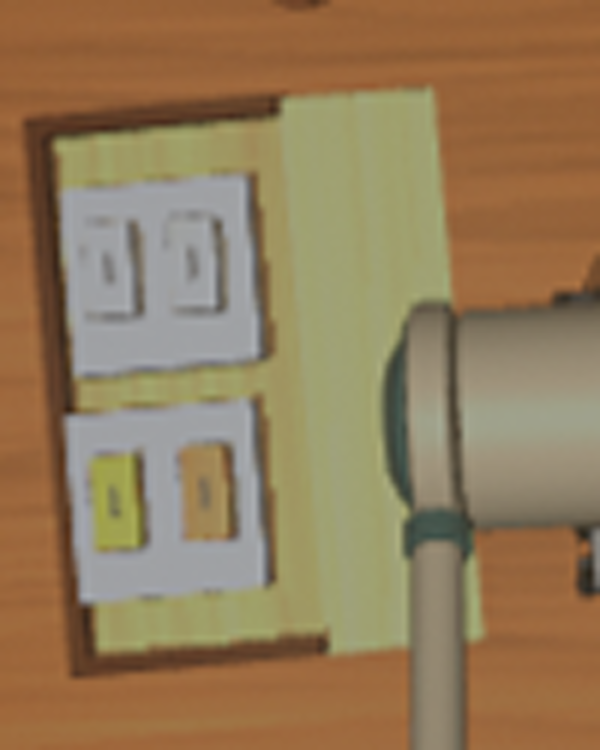

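View pics/s31.png

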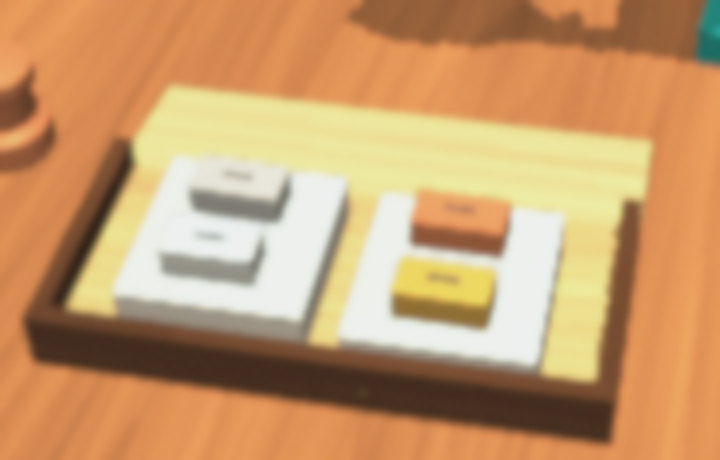

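```bash
python3 -c "
from h import *
go(*s2w(.056,-.09),.146,93.7)"; python3 -m jog '[60,30,0,0,0,0,110,60,0,0,0,0,128,95,0,0,0,0,128,108,0,0,0,0,128,108,0,0,0,0]' 0.5; python3 -c "
from h import *
st();print(w2s(*pose()[0][:2]));go(*s2w(.056,-.085),.0435,93.7)"
```

```text
row [116.3 113.8   0.2] [ 0.1 -0.  -0.1]
clock: 62.02
position: [0.5983, 0.2168, 0.1449]
ee_rot: [-0.0, 0.683, 0.73, -0.001]
contact_force: [-0.7, 0.1, -0.7]
width: 0.0429
t 62.02 p [598.3 216.8 144.9] yaw 93.8 tilt 0.08 F [-0.7  0.1 -0.7] w 42.9 q [ 0.24  0.44  1.53 -0.    1.18  0.17]
[ 0.04937397 -0.07736421]
row [ -7.6   6.7 101.4] [-0.1  0.   0.1]
```

```bash
python3 -m jog '[-9,6,30,0,0,0,-9,6,60,0,0,0,-9,6,85,0,0,0,-9,6,98,0,0,0,-9,6,99,0,0,0,-9,6,99,0,0,0]'; python3 -c "
from h import *
st();print(w2s(*pose()[0][:2]));d=snap('side','s32',(150,180,350,340),3)"
```

```text
clock: 62.78
position: [0.6057, 0.2075, 0.0473]
ee_rot: [0.0, 0.684, 0.73, 0.001]
contact_force: [0.3, -0.2, -0.6]
width: 0.0431
t 62.77 p [605.7 207.5  47.3] yaw 93.72 tilt 0.09 F [ 0.3 -0.2 -0.6] w 43.1 q [ 0.22  0.53  1.63 -0.    0.97  0.16]
[ 0.05612423 -0.08706296]
```

View pics/s32.png

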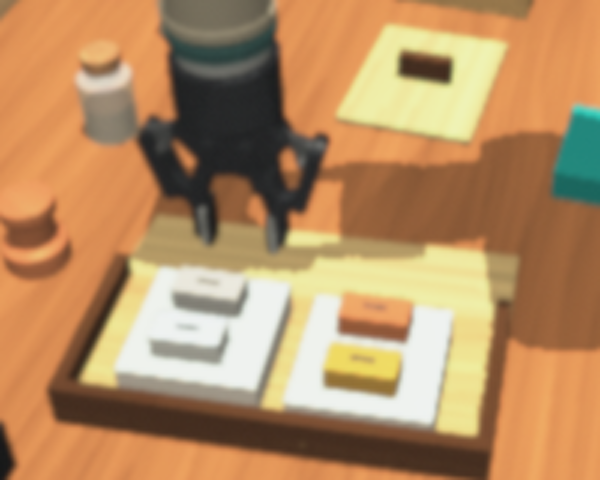

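```bash
python3 -m jog '[8,0,2,0,0,0,16,0,3,0,0,0,24,0,3,0,0,0,29,0,3,0,0,0,32,0,3,0,0,0,34,0,3,0,0,0,36,0,3,0,0,0,38,0,3,0,0,0]'; python3 -m jog '[1,0,0,0,0,0,2,0,0,0,0,0,3,0,0,0,0,0,3,0,0,0,0,0]'; python3 -c "
from h import *
st();print(w2s(*pose()[0][:2]))"
```

```text
clock: 63.82
position: [0.6028, 0.2435, 0.0433]
ee_rot: [0.001, 0.683, 0.73, -0.001]
contact_force: [0.5, -6.1, 1.6]
width: 0.0426
clock: 64.32
position: [0.6027, 0.2464, 0.0433]
ee_rot: [0.001, 0.684, 0.73, -0.001]
contact_force: [0.7, -5.8, 0.8]
width: 0.0425
t 64.33 p [602.7 246.4  43.3] yaw 93.75 tilt 0.19 F [ 0.7 -5.8  0.8] w 42.5 q [ 0.28  0.55  1.61 -0.    0.98  0.22]
[ 0.05558854 -0.04808976]
```

```bash
python3 -m jog '[1,0,0,0,0,0,2,0,0,0,0,0,3,0,0,0,0,0,4,0,0,0,0,0,4,0,0,0,0,0]'; python3 -c "
from h import *
st();print(w2s(*pose()[0][:2]))"
```

```text
clock: 64.95
position: [0.6024, 0.25, 0.0433]
ee_rot: [0.001, 0.684, 0.73, -0.002]
contact_force: [0.7, -5.7, 1.4]
width: 0.0425
t 64.95 p [602.4 250.   43.3] yaw 93.76 tilt 0.24 F [ 0.7 -5.7  1.4] w 42.5 q [ 0.29  0.55  1.6  -0.    0.99  0.23]
[ 0.05559409 -0.0445019 ]
```

Near the rail (earlier contact was at −0.0445). One millimetre more, then back off and inspect.

```bash
python3 -m jog '[1,0,0,0,0,0,1,0,0,0,0,0]'; python3 -m jog '[-10,0,0,0,0,0,-25,0,0,0,0,0,-40,0,-40,0,0,0,-70,0,-100,0,0,0,-130,-20,-140,0,0,0,-190,-60,-140,0,0,0,-230,-110,-140,0,0,0,-230,-130,-140,0,0,0,-230,-130,-140,0,0,0]' 0; python3 -c "
from h import *
st()
d=snap('top','t14',(170,145,270,270),6);d2=snap('side','s33',(160,230,340,345),4);snap('top','t15');snap('side','s34')
for o in plinths(d,.042): print(o,w2s(*o[2]))"
```

```text
clock: 65.2
position: [0.6024, 0.25, 0.0433]
ee_rot: [0.002, 0.683, 0.73, -0.002]
contact_force: [0.0, -9.6, 1.2]
width: 0.0426
clock: 66.32
position: [0.4845, 0.0141, 0.1835]
ee_rot: [-0.001, 0.685, 0.729, -0.0]
contact_force: [0.0, -0.2, 0.1]
width: 0.0854
t 66.33 p [484.5  14.1 183.5] yaw 93.55 tilt 0.08 F [ 0.  -0.2  0.1] w 85.4 q [-0.11  0.19  1.8   0.    1.15 -0.18]
(np.int32(968), array([0.5993, 0.3081]), array([0.5996, 0.3076]), array([97.6, 97.6]), 3.9) [0.05646216 0.01321038]
(np.int32(700), array([0.484 , 0.3002]), array([0.4849, 0.3006]), array([96.2, 96.1]), 3.7) [-0.05845067  0.013572  ]
```

View pics/t14.png

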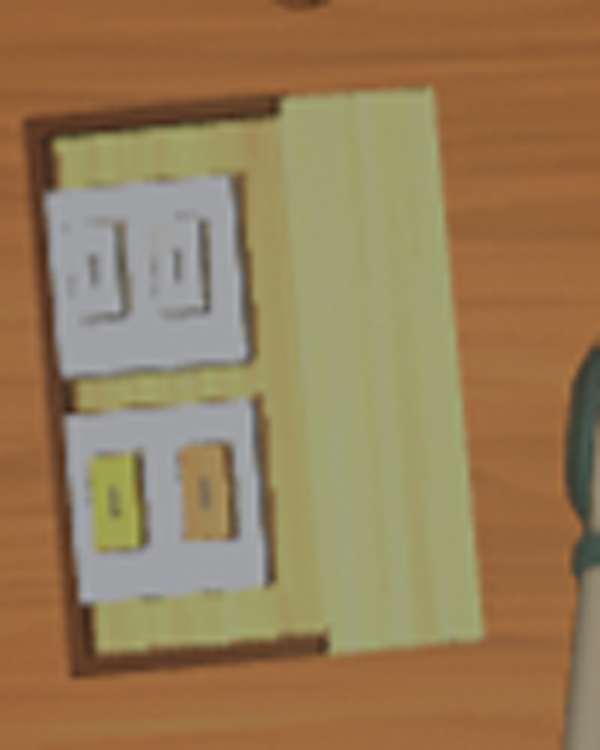

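View pics/s33.png

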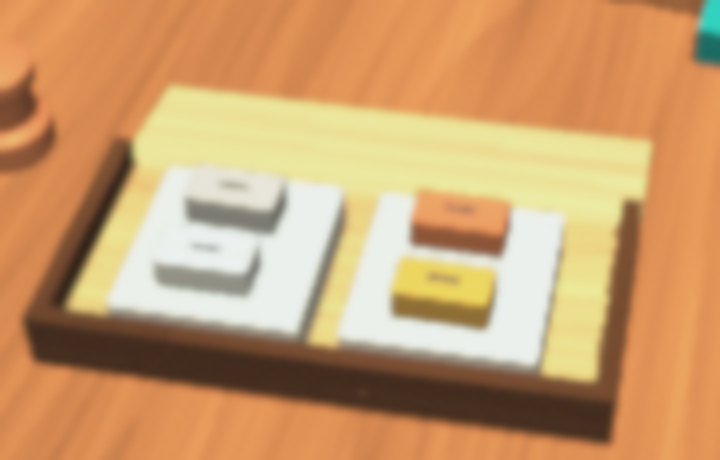

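View pics/t15.png

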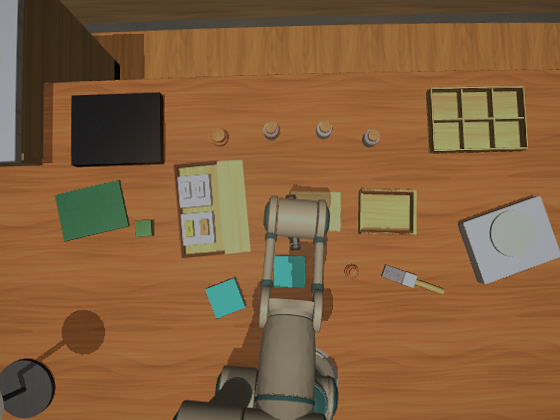

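View pics/s34.png

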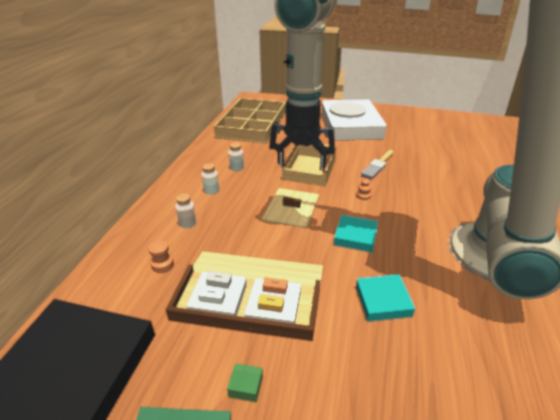

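```bash
python3 - <<'E'
from h import *
d=get_image("top")
for n,p,c in (("s1",(98,270),(.0565,.0132)),("s2",(183,264),(.0565,.0132)),("y",(117,501),(-.0585,.0132)),("o",(207,491),(-.0585,.0132))):
    q=onplane(d,[[(p[0]+.5)/6-.5+170,(p[1]+.5)/6-.5+145]],.062)[0]; print(n,(w2s(*q[:2])-c).round(4))
E
```

```text
s1 [0.0032 0.0206]
s2 [ 0.0021 -0.0224]
y [0.0016 0.0208]
o [ 0.0023 -0.0246]
```

All bars are within about 25 mm of the plinth centres (limit 40 mm), and both plinths are at y ≈ 13 mm. The box is empty, the lid is on the table and the robot is clear.

```bash
python3 -c "
from h import *
st();print(sign_off())"
```

```text
t 66.58 p [488.6  15.8 183.3] yaw 93.76 tilt 0.06 F [1.1 0.7 0.3] w 85.7 q [-0.11  0.2   1.79  0.    1.15 -0.18]
the job is handed in; nothing more can be done
None
```

The job is done and handed in at about 67 s; no verdict was returned.

**What I did**
- I pushed both plinths up the ramp with the fingers until they met the back rail.
- I slid the lid out of its grooves and laid it flat on the table, grip bar up.
- I placed all four bars (two silver, one yellow, one orange), two on each plinth.
- During the last bar, one plinth was knocked about 7 mm off the rail, so I pushed it back with its two bars still on top.

**Last checks (from the top camera)**
- **Plinths:** both at step y ≈ 13 mm, x ≈ +56 and −58 mm, square to the step within about 0.2°. The stated y against the rail is 12 mm; the 1 mm difference is within the 2 mm calibration.
- **Bars:** all lie flat, with centres at most 3 mm (x) and 25 mm (y) from their plinth's centre. The limit is 40 mm.
- **Lid and box:** the lid looks flat on the table, judged by eye and from the contact force when I set it down. The box is empty.
- **Bystanders:** they look unmoved by eye; I did not measure them.
- **Robot:** it was clear of everything.

**Readings that disagreed**
- **Heights:** two-view height readings scattered. Plinth tops read 20–24 mm against the stated 28 mm, and bar tops 22–24 mm against 26 mm. I worked from the stated heights and checked them by touch.
- **Finger opening:** it read about 1.5 mm under the true width of whatever was gripped.

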